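# Chase the thread of a clamped boss with a hand tap on a sloping jig

## Robot

A 6-joint arm with a two-finger parallel gripper is mounted at the origin on a cart in front of the work surface, level with it; the furniture and walls round the work are solid. World frame = base frame: x ahead of the robot, y to its left, z up, the work surface at z = 0. Lengths are in mm, angles in degrees, forces in N, time in s.
With the tool pointing down it reaches from about 300 to 850 mm from the base axis. Payload 4.2 kg.
Tool frame: the origin (TCP) lies at the very end of the fingers, on their centre line; the grasp point (between the pads) lies 19 mm behind it; x points along the fingers, y is the direction in which the jaws open and shut, and the axes are right-handed (so a half turn about x gives the same grasp; the last joint's range is limited). The gripper opens to 91 mm and grips with 3 to 60 N. Pads are 32 mm wide; open, the fingers measure 118 mm over their backs; the gripper's body (76 mm by 178 mm) begins 60 mm behind the grasp point.
Start: joints at [65.203, 18.312, 89.639, -0, 72.044, -1.146], TCP at [230.68, 526.716, 213.976] pointing down, gripper open.
Joint ranges: [-177.97, 177.97], [-48.28, 115.42], [12.27, 149.76], [-77.06, 257.06], [2.81, 150.46], [-146.56, 146.56]. Speed limits (degrees/s): [147.25, 147.25, 180, 180, 180, 180].

## Interface

Orientations are given as [roll, pitch, yaw] about the fixed x, y, z axes, in that order (R = Rz(yaw) Ry(pitch) Rx(roll)).
In Python, from workcell import sensors, grab_frame, job_done, finder gives the robot as it stands.
- The arm moves only by the tool play_rows, never from a script. Its argument "motion" is a list of rows, each a list of 5 numbers: the shift along the world's x, y, z in m, then the turn about the world's z in rad, then the opening, from 0 (shut) to 1 (fully open). In form: [[tx, ty, tz, roll, fingers], ...]. A call has exactly 8 rows; each row is the pose to reach, as a shift and turn from the pose commanded when the call began; what a row does not reach only later rows make up. A row lasts 1/12 s, in which the tool goes at most 41.7 mm and 7.16 degrees, less where a joint would pass 70% of its speed; a pose out of reach is approached as far as the arm can. A call with a gripper value outside its range is refused whole. The fingers move at their own pace and stop on an object; "squeeze" is the grip in N (left out, the last holds). Time passes only in rows, so rows that repeat a pose let the fingers close, or fill a call up. It gives the time, the measured TCP pose, the force and the opening at its end, in the units of the state.
- sensors.state(): the state, without advancing time (a new reading comes with each control period).
- grab_frame(name): name is "scene" or "top" or "wrist"; returns a dict with "img" (480x640x3 uint8, blue, green, red), "fx", "fy", "cx", "cy" (pixels), "k1" (the pictures are not rectified: a ray, as slopes to the right and down, at radius r is drawn at 1 + k1 r^2 times it, then the intrinsics apply), "rvec" (rotation vector, rad) and "tvec" (3), from world to camera coordinates, as OpenCV has them; the wrist camera has in their place "tool_from_camera" (4x4, takes a point from camera to tool coordinates, whose origin is the TCP and whose axes are the tool frame's). Camera axes: x right, y down, z forward; pixel columns grow to the right and rows downward; lengths in mm; the calibration is good to about 2 mm. A picture is of the moment at which its call begins: read the wrist's pose just before it. There is no depth.
- job_done(): hands the job in, once; it reports no verdict.
Trained networks look in a picture, given as the dict that the camera call returned (one of the last four; its "shot" number tells which), for a name from the list of things; names that differ only in an ending like _2 or _b are one class to them, and where a whole thing is asked for, a point or a joint stands for the part that bears it (a point fixed in the world has none). Each returns a list of dicts, best first, with "conf" (0 to 1); they miss things now and then, are a little off and sometimes report something else, mostly with a low value. They report only what shows in the picture. A call takes as long as a camera call.
- finder.spot_in(picture, label): "point" ([column, row] in pixels, amid what is visible of it).
- finder.spot_point(picture, label): "point" ([column, row] in pixels: a listed point, or the origin of a listed thing).
The state is a dict: "time_s": time; "qpos": joint angles; "qvel": joint speeds; "effort": joint torques, N m; "ee_pos": TCP position; "ee_rot": TCP orientation; "force": force on the tool from outside, world axes, zero at the start; "torque": the same for the moment, N m; "gripper_width": finger opening in mm.
Only numpy, scipy, OpenCV 4.12 (cv2) and the standard library are available. Lean on these libraries where they do the work, as an engineer would, in place of code of your own. Each camera call takes 0.05 s, during which the arm holds its last target.

## Task

Lock the workpiece by swinging the jig's cam lever from the side fully round to its stop, so that it points up the slope. Then work the tap into the boss by its square head: half a turn forward (clockwise), a quarter turn back, half a turn forward, a quarter turn back, and a last half turn forward until its collar is fully home on the boss. Leave the lever locked, and do not disturb the things lying about.

Things in the scene. Friction and masses are not known exactly. Their poses are not given: they have to be found in the camera images.
- jig: Tapping jig fixed to the table, base plate 170 x 190 mm, origin at the centre of its underside. Its bed (grey plate 125 x 180 mm, centre 66 mm above the table) slopes 30 degrees, low edge on the -x side (towards the robot). On the bed's left (+y): a block 52 x 60 x 22 mm with a round boss 34 mm wide, 10 mm high, where the tap stands square to the bed; on its right: the cam lever.
- tap_head (a point): Centre of the tap's square steel head (28 x 28 x 28 mm), 76 mm above the bed. z: along the tap, away from the bed (30 degrees off vertical, leaning to the robot); x and y are square to its flats and turn with it; a small dome on top marks +x. Below it 20 mm of 12 mm shank, then the stop collar (22 mm wide, 8 mm thick, with a small dog reaching 23 mm from the axis), first 2 mm above the boss.
- tap (a joint): Turn of the tap in rad, -0.15 to 0.15 at the start, growing clockwise seen from above the head (forward, screwing in; the head sinks 0.32 mm per rad). At 6.28 the collar meets the boss and it stops. Stays where it is left; takes about 0.1 N m. Do not turn it back past its start.
- pointer (a joint): Thin pointer ring round the boss which the tap's dog pushes forward and leaves behind on backing off: rad, 0 at the start, afterwards the farthest forward turn of the tap less about 0.25. It is not to be handled and needs no attention.
- clamp_knob (a point): Middle of the upright round black knob on the end of the cam lever, 19 mm diameter, 40 mm tall (20 mm up and 18 mm down from here), its axis (z) square to the sloping bed; 44 mm above the bed.
- clamp_pivot (a point): Point on the lever's pivot axis at the knob's height (44 mm above the bed, 70 mm from the knob's axis). z square to the bed, x up the slope, y along the bed to the left. The pivot does not move.
- clamp (a joint): Swing of the cam lever in rad about the pivot's z: 0 = open, pointing to the bed's -y side (right); grows anticlockwise seen from above; 1.57 = locked at its stop, pointing up the slope (+x of the pivot's axes, away from the robot). Starts at 0 to 0.35. Stays where it is left; about 2 N at the knob swings it.
- small_sink: Bystander: heat sink 45 x 45 x 18 mm with fins up, loose on the table; origin at the centre of its underside.
- flat_sink: Bystander: flat heat sink 40 x 60 x 10 mm, loose; origin at the centre of its underside.
- small_driver: Bystander: screwdriver, 144 mm long, 17 mm thick, loose; origin at the centre of its underside.
- terminal_strip: Bystander: white terminal strip 20 x 110 x 16 mm, loose; origin at the centre of its underside.

How it is judged:
By the outcome, as a careful person would: the job done as asked, in the order asked, and still so for the second after the job is handed in, with the robot touching nothing.
It also fails if it takes over 72 s, if anything falls off the work surface, if the arm or the gripper's body presses on something with over 40 N, if the wrist force passes 120 N, or if a joint passes its speed limit or range.

## Working session

There is one attempt and no reset: what is moved stays moved. The work goes in short steps, Python scripts to look and compute and a tool call to move; the robot and the scene stay as the last step left them, time stands still between calls to the robot, and variables do not carry over. Pictures are saved under pics/ and viewed, and the job is handed in when it is done.

Besides the shell and the picture viewer there is one more tool, called after "Request:" by a JSON object that holds its "method" and its "body", one argument or row to a line. play_rows: Moves the arm, as the interface text tells. Its arguments: {"type":"object","properties":{"motion":{"type":"array","items":{"type":"array","items":{"type":"number"}}},"squeeze":{"type":"number"}},"required":["motion"]}

```bash
mkdir -p pics; ls; cat > h.py <<'E'
import numpy as np, cv2
from workcell import sensors, grab_frame, job_done, finder
def ray(f,p):
    x=(p[0]-f['cx'])/f['fx'];y=(p[1]-f['cy'])/f['fy']
    K=np.array([[f['fx'],0,f['cx']],[0,f['fy'],f['cy']],[0,0,1.]])
    u=cv2.undistortPoints(np.array([[p]],float),K,np.array([f['k1'],0,0,0,0.]))[0,0]
    R,_=cv2.Rodrigues(np.array(f['rvec'],float));t=np.array(f['tvec'],float).ravel()
    return -R.T@t, (d:=R.T@np.array([u[0],u[1],1.]))/np.linalg.norm(d)
def proj(f,P):
    K=np.array([[f['fx'],0,f['cx']],[0,f['fy'],f['cy']],[0,0,1.]])
    return cv2.projectPoints(np.array(P,float).reshape(-1,1,3),np.array(f['rvec'],float),np.array(f['tvec'],float),K,np.array([f['k1'],0,0,0,0.]))[0][:,0]
def tri(rs):
    A=sum(np.eye(3)-np.outer(d,d) for c,d in rs);b=sum((np.eye(3)-np.outer(d,d))@c for c,d in rs)
    X=np.linalg.solve(A,b);return X,[np.linalg.norm((np.eye(3)-np.outer(d,d))@(X-c)) for c,d in rs]
E
python3 - <<'E'
from h import *
s=sensors.state();print(s)
F={}
for n in('scene','top'):
    F[n]=grab_frame(n);cv2.imwrite(f'pics/{n}0.png',F[n]['img'])
for l in['tap_head','clamp_knob','clamp_pivot','jig','small_sink','flat_sink','small_driver','terminal_strip']:
    rs=[]
    for n in F:
        r=finder.spot_point(F[n],l)
        print(l,n,[(np.round(q['point'],1).tolist(),round(q['conf'],2)) for q in r[:2]])
        if r: rs.append(ray(F[n],r[0]['point']))
    if len(rs)==2: print(tri(rs))
for n in F: print(n,ray(F[n],(320,240)))
E
```

```text
pics
{'time_s': 0.0, 'qpos': array([ 6.52016522e+01,  1.83502799e+01,  8.97050542e+01, -1.90932224e-03,
        7.20444267e+01, -1.14611487e+00]), 'qvel': array([-0.03135543, -0.00076078, -0.0391328 ,  0.02096674,  0.00757761,
       -0.18196853]), 'effort': array([ 5.28198452e-04, -4.12476397e+01, -2.31972742e+01,  7.26270187e-02,
        4.58250800e-02, -1.48608497e-04]), 'ee_pos': array([230.48196854, 526.23951955, 213.14309297]), 'ee_rot': array([ -90.10364299,   89.90022275, -113.75528576]), 'force': array([ 0.06576184, -0.14230809, -0.06316159]), 'torque': array([-0.01544327,  0.01186775,  0.01118338]), 'gripper_width': 90.90059942437625}
tap_head scene [([251.9, 209.8], 0.61)]
tap_head top [([263.7, 266.3], 0.92)]
(array([519.77888199,  61.22550958, 132.72696566]), [np.float64(2.898414745455978), np.float64(2.8984147454558875)])
clamp_knob scene [([321.9, 237.4], 0.63)]
clamp_knob top [([333.0, 232.2], 0.95)]
(array([577.89115315, -56.07803184, 108.96104808]), [np.float64(0.7995697309132351), np.float64(0.7995697309130982)])
clamp_pivot scene [([284.9, 230.5], 0.73)]
clamp_piv
[... 709 characters left out ...]
]), [np.float64(4.857607082082025), np.float64(4.8576070820821515)])
small_driver scene [([385.7, 375.8], 0.63)]
small_driver top [([448.0, 279.6], 0.9)]
(array([ 502.18157037, -276.05360342,    9.04962404]), [np.float64(1.636024300258009), np.float64(1.6360243002580979)])
terminal_strip scene [([451.7, 326.3], 0.65)]
terminal_strip top [([448.4, 197.1], 0.63)]
(array([ 665.84242006, -290.97197651,   -5.08887979]), [np.float64(0.9019360143650336), np.float64(0.9019360143649887)])
scene (array([ 113.97308318, -506.78372114,  789.2160422 ]), array([ 0.49005999,  0.47967519, -0.72784127]))
top (array([ 378.345602  ,   -9.44179074, 1104.981232  ]), array([ 0.18324561, -0.02307817, -0.98279624]))
```

View pics/scene0.png

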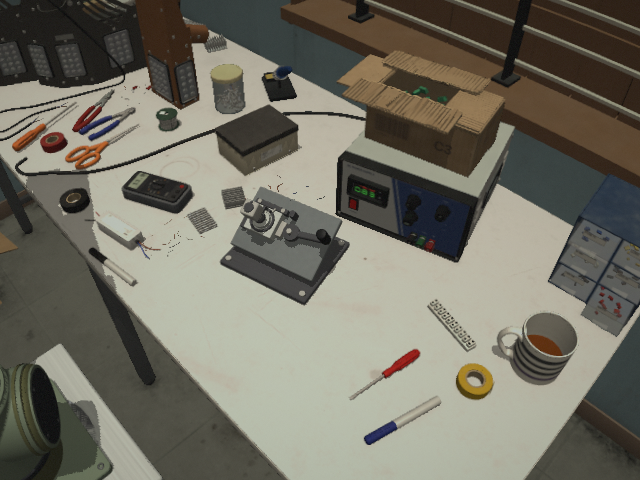

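View pics/top0.png

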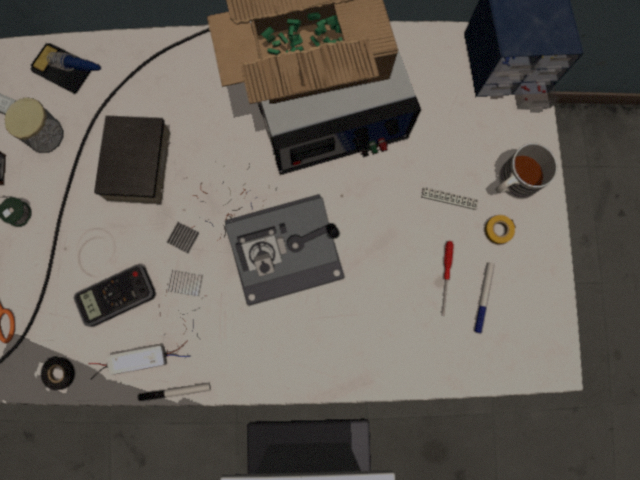

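```bash
python3 - <<'E'
from h import *
from scipy.spatial.transform import Rotation as Ro
s=sensors.state();R=Ro.from_euler('xyz',s['ee_rot'],degrees=True).as_matrix();print(R.round(3))
a=cv2.imread('pics/top0.png')[175:325,205:365];b=cv2.imread('pics/scene0.png')[170:310,205:365]
cv2.imwrite('pics/z0.png',np.vstack([cv2.resize(a,(640,600),interpolation=2)]))
cv2.imwrite('pics/z1.png',np.vstack([cv2.resize(b,(640,560),interpolation=2)]))
f=grab_frame('top')
for p,z in [((246,302),8),((343,274),8),((225,219),8),((417,103),150),((284,168),0),((262,100),150)]:
    c,d=ray(f,p);print(p,(c+d*(z-c[2])/d[2]).round(1))
f=grab_frame('scene')
for p in [(337,154),(342,207),(462,258),(475,185)]:
    c,d=ray(f,p);print(p,(c+d*(0-c[2])/d[2]).round(1),(c+d*(120-c[2])/d[2]).round(1))
E
```

```text
[[ 0.     0.401  0.916]
 [ 0.     0.916 -0.401]
 [-1.     0.    -0.   ]]
(246, 302) [468.7 105.7   8. ]
(343, 274) [517.  -76.6   8. ]
(225, 219) [628.  145.2   8. ]
(417, 103) [ 796.6 -208.6  150. ]
(284, 168) [729.4  31.2   0. ]
(262, 100) [807.   62.4 150. ]
(337, 154) [868.7 180.5   0. ] [754.  76. 120.]
(342, 207) [745.6  48.3   0. ] [649.6 -36.1 120. ]
(462, 258) [ 807.8 -213.1    0. ] [ 702.3 -257.8  120. ]
(475, 185) [1009.1 -109.1    0. ] [ 873.  -169.6  120. ]
```

View pics/z0.png

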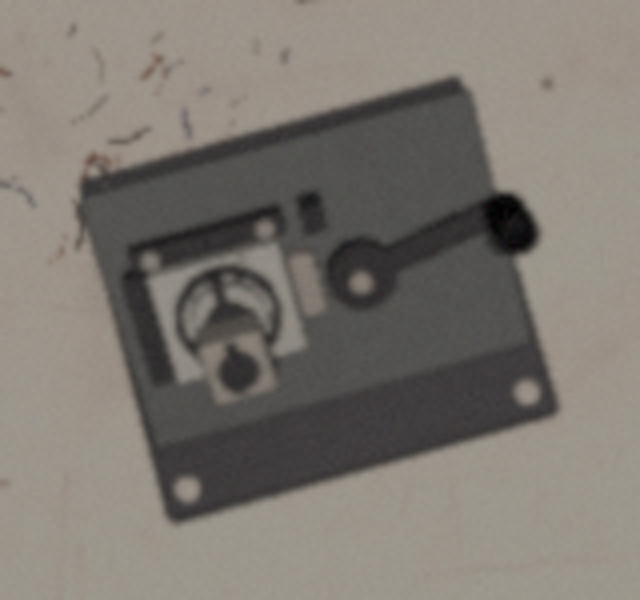

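View pics/z1.png

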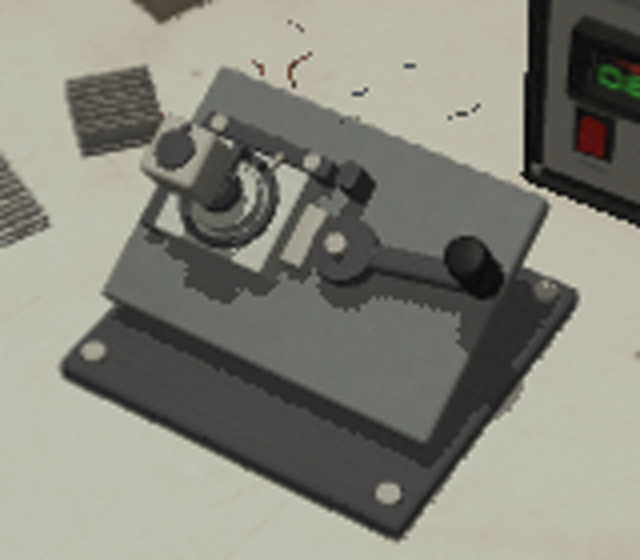

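Request:
{"method": "play_rows", "body": {
  "motion": [
    [0.03, -0.04, 0.03, -0.1, 1],
    [0.05, -0.08, 0.05, -0.2, 1],
    [0.07, -0.12, 0.07, -0.3, 1],
    [0.09, -0.16, 0.09, -0.4, 1],
    [0.11, -0.195, 0.11, -0.5, 1],
    [0.13, -0.23, 0.12, -0.6, 1],
    [0.15, -0.265, 0.12, -0.7, 1],
    [0.16, -0.3, 0.12, -0.8, 1]
  ],
  "squeeze": 20
}}

```text
time_s: 1.67
ee_pos: [379.5, 255.4, 332.6]
ee_rot: [99.7, 89.8, 30.0]
force: [0.9, 0.2, -0.5]
gripper_width: 91.3
```

Request:
{"method": "play_rows", "body": {
  "motion": [
    [0.02, -0.035, 0, -0.1, 1],
    [0.04, -0.07, 0, -0.1, 1],
    [0.06, -0.105, 0, -0.1, 1],
    [0.08, -0.14, 0, -0.1, 1],
    [0.1, -0.175, 0, -0.1, 1],
    [0.11, -0.2, 0, -0.1, 1],
    [0.11, -0.205, 0, -0.1, 1],
    [0.11, -0.205, 0, -0.1, 1]
  ]
}}

```text
time_s: 2.33
ee_pos: [488.3, 50.1, 330.8]
ee_rot: [-112.3, 90.0, 172.3]
force: [0.1, 0.6, -0.8]
gripper_width: 91.4
```

```bash
cat >> h.py <<'E'
from scipy.spatial.transform import Rotation as Ro
def wrist():
    s=sensors.state();f=grab_frame('wrist')
    T=np.eye(4);T[:3,:3]=Ro.from_euler('xyz',s['ee_rot'],degrees=True).as_matrix();T[:3,3]=s['ee_pos']
    W=T@np.array(f['tool_from_camera']);Wi=np.linalg.inv(W)
    f['rvec']=cv2.Rodrigues(Wi[:3,:3])[0].ravel();f['tvec']=Wi[:3,3]
    return s,f
def jaw(s):
    R=Ro.from_euler('xyz',s['ee_rot'],degrees=True).as_matrix();return np.degrees(np.arctan2(R[1,1],R[0,1]))
E
python3 - <<'E'
from h import *
s,f=wrist();print(s['time_s'],s['ee_pos'],jaw(s),s['qpos']);cv2.imwrite('pics/w1.png',f['img'])
t=grab_frame('top');sc=grab_frame('scene')
for l in['tap_head','clamp_knob','clamp_pivot','jig']:
    rs=[]
    for n,g in(('w',f),('t',t),('s',sc)):
        r=finder.spot_point(g,l)
        if r: print(l,n,np.round(r[0]['point'],1),round(r[0]['conf'],2)); rs.append(ray(g,r[0]['point']))
    if len(rs)>1:
        X,e=tri(rs);print(X.round(1),np.round(e,1))
E
```

```text
2.3333 [488.27367327  50.12619621 330.83033599] 14.594410314125003 [ 4.51316704e+00  7.53227401e+00  8.73364612e+01  8.46161068e-03
  8.51702577e+01 -1.00819537e+01]
tap_head w [352.2 210.3] 0.65
tap_head s [254.3 212.8] 0.71
[525.4  60.3 122.4] [1.5 1.5]
clamp_knob w [369.1 309.1] 0.59
clamp_knob t [334.2 232.9] 0.76
clamp_knob s [322.3 236.7] 0.6
[578.6 -56.8 110.5] [2.6 3.  0.6]
clamp_pivot w [362.4 252.9] 0.69
clamp_pivot s [286.  230.5] 0.67
[554.6   8.6  95.8] [0.3 0.3]
jig w [367. 219.] 0.68
jig s [284.4 255.4] 0.79
[ 5.673e+02  3.300e+01 -5.000e-01] [0.5 0.5]
```

View pics/w1.png

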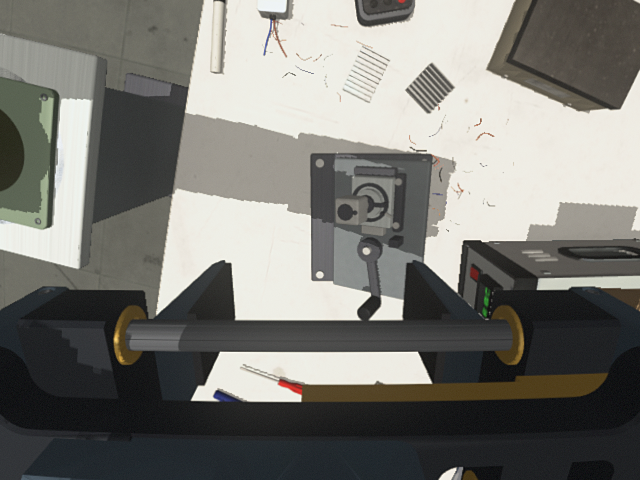

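```bash
cat > fit.py <<'E'
from h import *
from scipy.optimize import least_squares
def U(p,P):  # bed coords -> world; p: x,y,yaw,zc
    c,s=np.cos(p[2]),np.sin(p[2]);P=np.atleast_2d(P)
    X=P[:,0]*np.cos(np.pi/6)-P[:,2]*.5; Z=P[:,0]*.5+P[:,2]*np.cos(np.pi/6)+p[3]
    return np.c_[p[0]+c*X-s*P[:,1],p[1]+s*X+c*P[:,1],Z]
E
python3 - <<'E'
from fit import *
t=grab_frame('top');sc=grab_frame('scene')
B=[[62.5,90,0],[62.5,-90,0],[-62.5,-90,0],[-62.5,90,0]]
S=[(261.25,187),(342,221.25),(312,280.75),(231.25,243.25)]
T=[(226.3,222.5),(320,196.3),(338.3,261.3),(245,285.8)]
r=lambda p:np.r_[(proj(sc,U(p,B))-S).ravel(),(proj(t,U(p,B))-T).ravel()]
o=least_squares(r,[569,36,.26,66]);print(o.x,o.fun.round(1))
p=o.x;n=U([0,0,p[2],0],[0,0,1])[0]
for l,X in dict(knob=[578.6,-56.8,110.5],pivot=[554.6,8.6,95.8],head=[522,61,130]).items():
    # bed coords of X
    c,s=np.cos(p[2]),np.sin(p[2]);d=np.array(X)-[p[0],p[1],p[3]]
    xj=c*d[0]+s*d[1];yj=-s*d[0]+c*d[1]
    print(l,xj*.866+d[2]*.5,yj,-xj*.5+d[2]*.866)
# rays intersected with bed-parallel planes at known height
s,w=wrist()
for l,h in(('clamp_knob',44),('clamp_pivot',44),('tap_head',76)):
    for nm,g in(('s',sc),('t',t),('w',w)):
        q=finder.spot_point(g,l)
        if not q: continue
        c0,d0=ray(g,q[0]['point']);o0=U(p,[0,0,h])[0]
        X=c0+d0*((o0-c0)@n)/(d0@n);d=X-o0
        c,s_=np.cos(p[2]),np.sin(p[2]);xj=c*d[0]+s_*d[1];yj=-s_*d[0]+c*d[1]
        print(l,nm,X.round(1),'bed',round(xj*.866+d[2]*.5,1),round(yj,1),round(q[0]['conf'],2))
E
```

```text
[5.72263743e+02 3.32255412e+01 2.51178262e-01 5.93709591e+01] [-0.6 -0.2  0.2 -0.6 -0.8  1.6 -0.9  0.6 -1.5  0.3  2.9 -0.4 -0.1 -2.1
 -0.9 -0.3]
knob 11.502404465484561 -88.77540918389082 52.39675401524929
pivot -1.9026808580009842 -19.4625552471591 43.16256170779291
head -0.8697866336565383 39.3957261434782 82.05638167064254
clamp_knob s [581.7 -49.1 103.7] bed 12.4 -82.0 0.76
clamp_knob t [578.8 -57.  100.9] bed 6.8 -89.1 0.82
clamp_knob w [584.2 -55.7 104.1] bed 13.2 -89.1 0.56
clamp_pivot s [555.3   7.9  97.1] bed -0.8 -20.3 0.61
clamp_pivot t [553.    8.8  95.9] bed -3.2 -18.9 0.62
clamp_pivot w [553.8   4.2  95.7] bed -3.6 -23.6 0.94
tap_head s [530.6  63.2 128.2] bed 5.9 39.4 0.81
tap_head w [524.7  61.7 124.6] bed -1.1 39.4 0.62
```

```bash
python3 - <<'E'
from fit import *
t=grab_frame('top');sc=grab_frame('scene')
B=[[62.5,90,0],[62.5,-90,0],[-62.5,-90,0],[-62.5,90,0]]
S=[(261.25,187),(342,221.25),(312,280.75),(231.25,243.25)]
T=[(226.3,222.5),(320,196.3),(338.3,261.3),(245,285.8)]
s,w=wrist()
for zc in(63,66,69):
  r=lambda p:np.r_[(proj(sc,U([*p,zc],B))-S).ravel(),(proj(t,U([*p,zc],B))-T).ravel()]
  o=least_squares(r,[569,36,.26]);print(zc,o.x,o.cost,o.fun.round(1))
  p=[*o.x,zc];n=U([0,0,p[2],0],[0,0,1])[0]
  for l,h in(('clamp_knob',44),('clamp_pivot',44),('tap_head',76)):
    for nm,g in(('s',sc),('t',t),('w',w)):
        q=finder.spot_point(g,l)
        if not q: continue
        c0,d0=ray(g,q[0]['point']);o0=U(p,[0,0,h])[0]
        X=c0+d0*((o0-c0)@n)/(d0@n);d=X-o0
        c,s_=np.cos(p[2]),np.sin(p[2]);xj=c*d[0]+s_*d[1];yj=-s_*d[0]+c*d[1]
        print(l,nm,X.round(1),'bed',round(xj*.866+d[2]*.5,1),round(yj,1),round(q[0]['conf'],2))
a=w['img'][140:330,290:450];cv2.imwrite('pics/z2.png',cv2.resize(a,None,fx=3.1,fy=3.1,interpolation=2))
E
```

```text
63 [5.71103696e+02 3.22188119e+01 2.50697056e-01] 12.31505196584409 [-0.8 -1.1  0.2 -1.4 -0.9  0.9 -1.3 -0.1 -1.2  0.5  3.5 -0.2  0.5 -1.8
 -0.6  0.1]
clamp_knob s [582.6 -56.7 107.5] bed 12.8 -88.9 0.65
clamp_knob w [582.  -57.6 107. ] bed 11.9 -89.7 0.73
clamp_pivot s [554.1  13.9 101.7] bed 1.1 -13.5 0.84
clamp_pivot t [558.    9.7 103.3] bed 4.3 -18.5 0.64
clamp_pivot w [552.9   7.8 100.1] bed -2.0 -19.2 0.73
tap_head s [526.2  64.8 130.3] bed 3.0 42.7 0.7
tap_head w [520.5  64.2 127.1] bed -3.5 43.5 0.73
66 [5.70145763e+02 3.13876215e+01 2.50295462e-01] 16.908930986226807 [-1.  -1.8  0.3 -2.1 -0.9  0.4 -1.5 -0.7 -0.9  0.6  4.  -0.2  1.1 -1.5
 -0.3  0.4]
clamp_knob s [580.9 -58.3 110. ] bed 11.7 -89.5 0.65
clamp_knob w [581.1 -56.  110.4] bed 12.6 -87.4 0.73
clamp_pivot s [552.5  12.  104.2] bed 0.1 -14.4 0.84
clamp_pivot t [557.4   9.7 106.6] bed 5.0 -17.9 0.64
clamp_pivot w [552.2   8.8 103.5] bed -1.2 -17.5 0.73
tap_head s [524.7  62.6 132.8] bed 1.9 41.5 0.7
tap_head w [520.   64.8 130.5] bed -2.6 44.8 0.73
69 [5.69188779e+02 3.05573849e+01 2.49890285e-01] 24.25327709941662 [-1.1 -2.6  0.3 -2.7 -1.  -0.1 -1.8 -1.3 -0.7  0.7  4.6 -0.1  1.6 -1.2
 -0.1  0.7]
clamp_knob s [579.2 -59.9 112.5] bed 10.7 -90.1 0.65
clamp_knob w [580.1 -54.5 113.8] bed 13.3 -85.1 0.73
clamp_pivot s [550.9  10.1 106.6] bed -0.9 -15.3 0.84
clamp_pivot t [556.8   9.6 109.9] bed 5.6 -17.2 0.64
clamp_pivot w [551.5   9.8 106.9] bed -0.4 -15.8 0.73
tap_head s [523.1  60.5 135.2] bed 0.9 40.4 0.7
tap_head w [519.6  65.4 134. ] bed -1.7 46.0 0.73
```

View pics/z2.png

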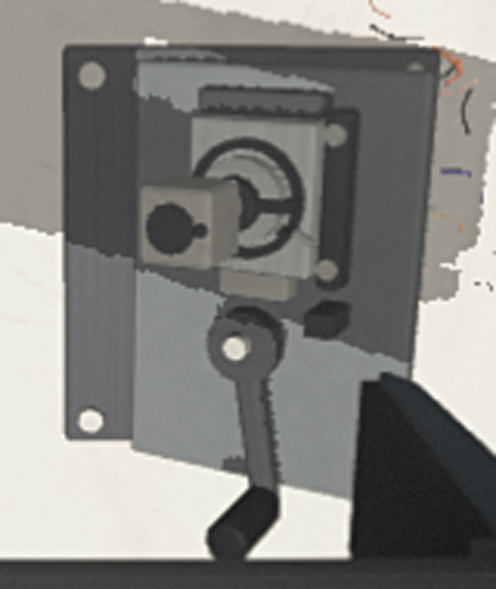

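Request:
{"method": "play_rows", "body": {
  "motion": [
    [0.02, -0.025, -0.02, 0, 0.75],
    [0.04, -0.05, -0.04, 0, 0.75],
    [0.06, -0.075, -0.06, 0, 0.75],
    [0.075, -0.095, -0.085, 0, 0.75],
    [0.088, -0.108, -0.11, 0, 0.75],
    [0.089, -0.108, -0.14, 0, 0.75],
    [0.089, -0.108, -0.16, 0, 0.75],
    [0.089, -0.108, -0.16, 0, 0.75]
  ]
}}

```text
time_s: 5.85
ee_pos: [574.3, -56.6, 166.1]
ee_rot: [-111.8, 89.4, 172.9]
force: [-0.1, 0.7, -0.2]
gripper_width: 68.6
```

```bash
python3 - <<'E'
from h import *
s,f=wrist();print(s['time_s'],s['ee_pos'],jaw(s),s['gripper_width']);cv2.imwrite('pics/w2.png',f['img'])
rs=[]
sc=grab_frame('scene');cv2.imwrite('pics/s2.png',sc['img'])
t=grab_frame('top')
for l in['clamp_knob','clamp_pivot']:
  rs=[]
  for g in(f,sc,t):
    r=finder.spot_point(g,l)
    if r: print(l,r[0]['point'],r[0]['conf']);rs.append(ray(g,r[0]['point']))
  if len(rs)>1:print(tri(rs))
E
```

```text
5.85 [574.27252005 -56.56218978 166.12386814] 14.742367463508119 68.6123152912385
clamp_knob [326.2, 258.4] 0.79
clamp_knob [321.7, 235.5] 0.89
(array([578.77193981, -55.83573076, 113.17238248]), [np.float64(0.07584582671946148), np.float64(0.0758458267195686)])
clamp_pivot [315.8, 151.9] 0.69
clamp_pivot [285.1, 228.2] 0.95
clamp_pivot [297.9, 250.2] 0.97
(array([551.56982407,   8.15401155, 102.4378598 ]), [np.float64(3.3372226274625083), np.float64(1.0233844319017078), np.float64(4.110064763936499)])
```

View pics/w2.png

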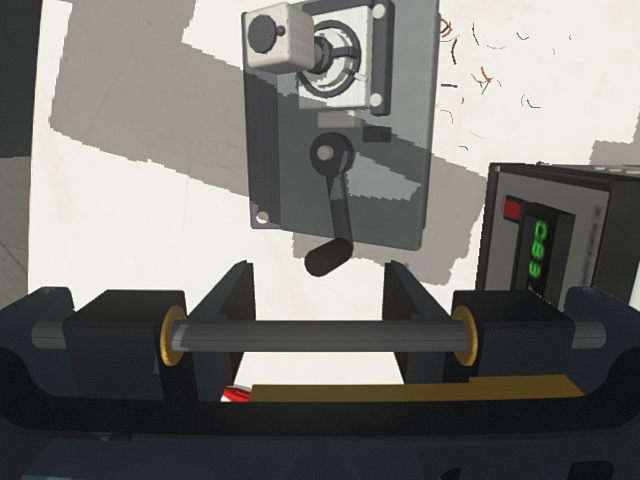

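View pics/s2.png

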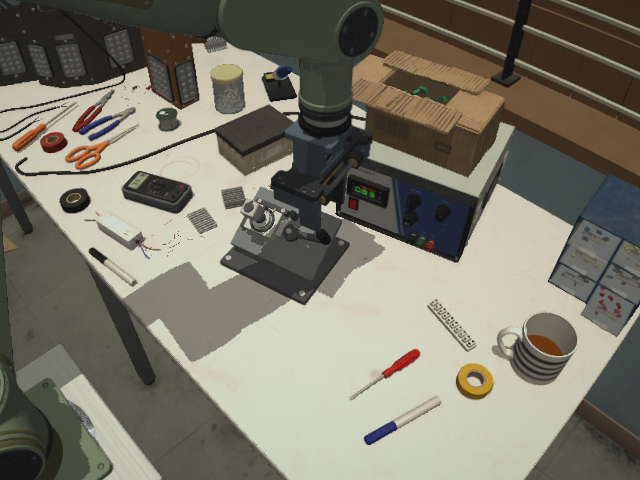

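Request:
{"method": "play_rows", "body": {
  "motion": [
    [0.002, 0, -0.012, 0, 0.75],
    [0.002, 0, -0.024, 0, 0.75],
    [0.002, 0, -0.036, 0, 0.75],
    [0.002, 0, -0.048, 0, 0.75],
    [0.002, 0, -0.056, 0, 0.75],
    [0.002, 0, -0.056, 0, 0.5],
    [0.002, 0, -0.056, 0, 0.4],
    [0.002, 0, -0.056, 0, 0.3]
  ],
  "squeeze": 8
}}

```text
time_s: 6.97
ee_pos: [579.8, -56.5, 115.9]
ee_rot: [70.2, 89.9, -5.0]
force: [-0.1, 0.3, 0.2]
gripper_width: 51.2
```

```bash
python3 - <<'E'
from h import *
s,f=wrist();print(s['time_s'],s['ee_pos'],jaw(s),s['gripper_width'],s['force']);cv2.imwrite('pics/w3.png',f['img'][100:400,120:520])
ex=np.array([.969,.248,0]);ey=np.array([-.248,.969,0]);ez=np.array([0,0,1.])
P=lambda a:70*(np.sin(a)*(.866*ex+.5*ez)-np.cos(a)*ey)
a0=.165
for a in np.arange(a0,1.75,.0875): print(round(a-a0,3),(P(a)-P(a0)).round(1))
E
```

```text
6.9667 [579.76969085 -56.52026806 115.90923625] 14.783568807537657 51.167701397960435 [-0.13041061  0.32393604  0.22500326]
0.0 [0. 0. 0.]
0.088 [4.7 2.5 3. ]
0.175 [9.2 5.5 5.9]
0.262 [13.4  8.9  8.8]
0.35 [17.3 12.8 11.5]
0.438 [20.8 17.1 14.1]
0.525 [24.  21.7 16.5]
0.612 [26.8 26.6 18.8]
0.7 [29.2 31.9 20.9]
0.788 [31.2 37.4 22.8]
0.875 [32.7 43.1 24.4]
0.962 [33.7 48.9 25.9]
1.05 [34.3 54.9 27.1]
1.138 [34.5 61.  28. ]
1.225 [34.1 67.  28.7]
1.312 [33.3 73.1 29.1]
1.4 [32.1 79.1 29.3]
1.487 [30.4 85.  29.1]
1.575 [28.2 90.7 28.8]
```

View pics/w3.png

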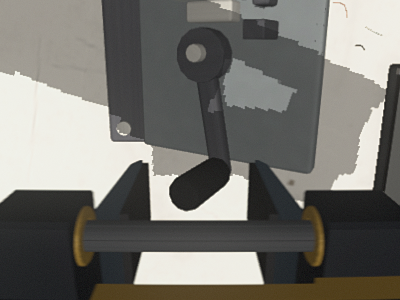

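Request:
{"method": "play_rows", "body": {
  "motion": [
    [-0.002, 0, -0.006, 0, 0.3],
    [-0.002, 0, -0.007, 0, 0.25],
    [-0.002, 0, -0.007, 0, 0.1],
    [-0.002, 0, -0.007, 0, 0.1],
    [-0.002, 0, -0.007, 0, 0.1],
    [-0.002, 0, -0.007, 0, 0.1],
    [-0.002, 0, -0.007, 0, 0.1],
    [-0.002, 0, -0.007, 0, 0.1]
  ],
  "squeeze": 8
}}

```text
time_s: 7.68
ee_pos: [577.1, -56.4, 107.9]
ee_rot: [-153.3, 90.0, 131.4]
force: [0.8, -0.0, -3.5]
gripper_width: 26.8
```

```bash
python3 - <<'E'
from h import *
s,f=wrist();print(s['time_s'],s['ee_pos'],jaw(s),s['gripper_width'],s['force']);cv2.imwrite('pics/w4.png',f['img'][100:400,120:520])
E
```

```text
7.6833 [577.08813161 -56.39589543 107.86248947] 14.779363452271571 26.827866833353696 [ 0.80502136 -0.04311549 -3.47172023]
```

View pics/w4.png

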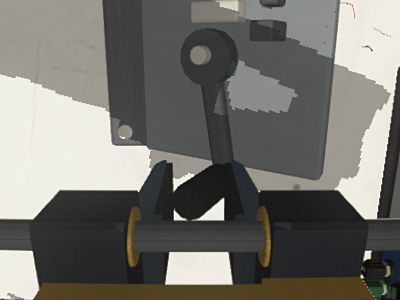

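Request:
{"method": "play_rows", "body": {
  "motion": [
    [0.0047, 0.0025, 0.003, 0.1, 0.1],
    [0.0092, 0.0055, 0.0059, 0.2, 0.1],
    [0.0134, 0.0089, 0.0088, 0.3, 0.1],
    [0.0173, 0.0128, 0.0115, 0.4, 0.1],
    [0.0208, 0.0171, 0.0141, 0.5, 0.1],
    [0.024, 0.0217, 0.0165, 0.6, 0.1],
    [0.0268, 0.0266, 0.0188, 0.7, 0.1],
    [0.0292, 0.0319, 0.0209, 0.8, 0.1]
  ]
}}

```text
time_s: 8.4
ee_pos: [605.0, -24.7, 129.3]
ee_rot: [-141.7, 89.8, -170.8]
force: [-2.7, -0.2, 2.1]
gripper_width: 24.0
```

```bash
python3 - <<'E'
from h import *
s,f=wrist();print(s['time_s'],s['ee_pos'],jaw(s),s['gripper_width'],s['force'],s['torque']);cv2.imwrite('pics/w5.png',f['img'])
cv2.imwrite('pics/s5.png',cv2.resize(grab_frame('scene')['img'][150:320,200:400],None,fx=3,fy=3))
E
```

```text
8.4 [605.04953385 -24.72129773 129.27956143] 60.896906797365624 24.00037004575139 [-2.7140719  -0.17568987  2.08201204] [-0.18753681  0.57109456 -0.06032202]
```

View pics/w5.png

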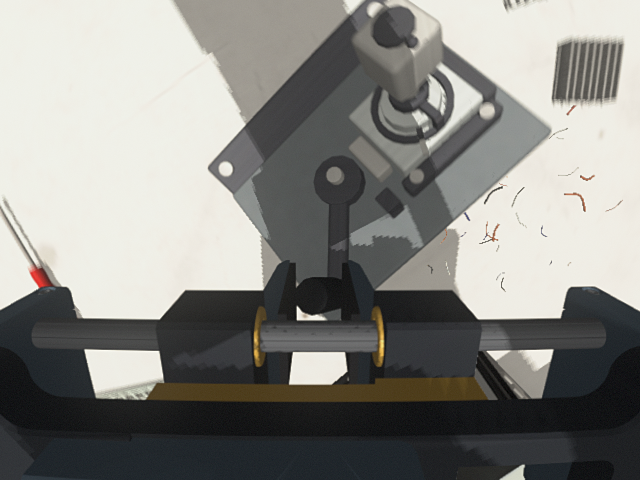

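View pics/s5.png

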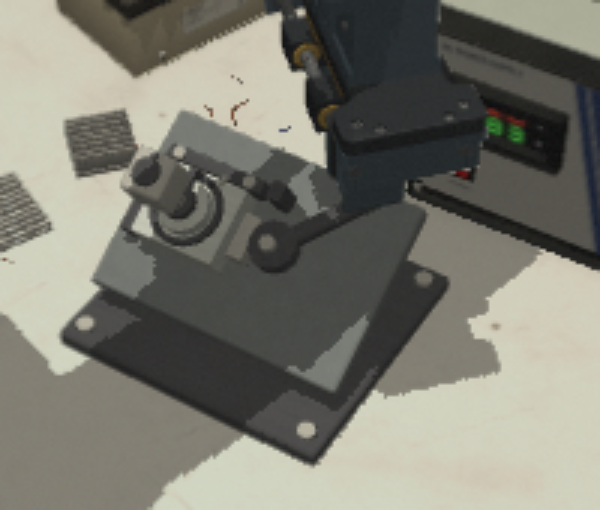

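Request:
{"method": "play_rows", "body": {
  "motion": [
    [0.002, 0.0055, 0.0019, 0.1, 0.1],
    [0.0035, 0.0112, 0.0035, 0.2, 0.1],
    [0.0045, 0.017, 0.005, 0.3, 0.1],
    [0.0051, 0.023, 0.0062, 0.4, 0.1],
    [0.0053, 0.0291, 0.0071, 0.5, 0.1],
    [0.0049, 0.0351, 0.0078, 0.6, 0.1],
    [0.0041, 0.0412, 0.0082, 0.7, 0.1],
    [0.0029, 0.0472, 0.0084, 0.77, 0.1]
  ]
}}

```text
time_s: 9.17
ee_pos: [609.5, 21.3, 138.0]
ee_rot: [-81.0, 89.8, -66.1]
force: [-1.2, -2.7, 1.5]
gripper_width: 18.6
```

```bash
python3 - <<'E'
from h import *
s,f=wrist();print(s['time_s'],s['ee_pos'],jaw(s),s['gripper_width'],s['force'],s['torque'],s['qpos']);cv2.imwrite('pics/w6.png',f['img'])
cv2.imwrite('pics/s6.png',cv2.resize(grab_frame('scene')['img'][150:320,200:400],None,fx=3,fy=3))
E
```

```text
9.1667 [609.46925113  21.29375945 138.03396716] 104.85148398317662 18.576748207628093 [-1.23150516 -2.70498044  1.54381916] [-0.69707985  0.22526822 -0.02169712] [   1.00202095   24.50261301   91.44366728   -0.16480118   63.99137667
 -103.77731206]
```

View pics/w6.png

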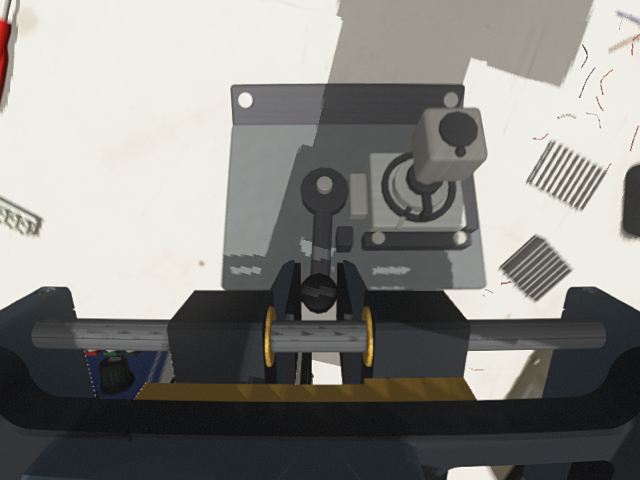

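View pics/s6.png

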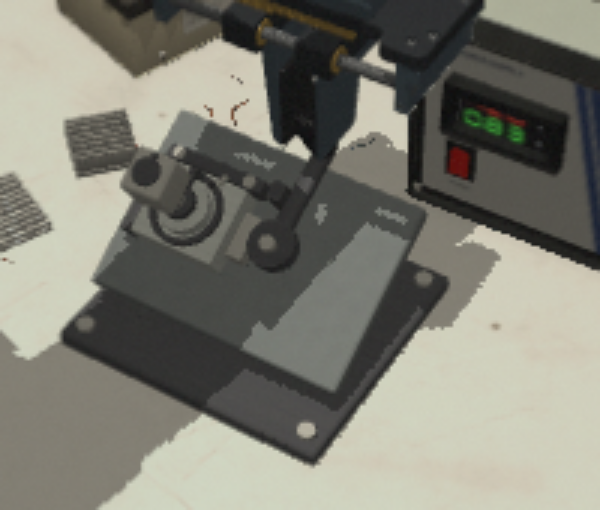

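Request:
{"method": "play_rows", "body": {
  "motion": [
    [-0.0005, 0.002, 0, 0, 0.1],
    [-0.001, 0.004, 0, 0, 0.1],
    [-0.0015, 0.006, 0, 0, 0.1],
    [-0.002, 0.008, 0, 0, 0.1],
    [-0.002, 0.008, 0, 0, 0.1],
    [-0.002, 0.008, 0, 0, 0.1],
    [-0.002, 0.008, 0, 0, 0.1],
    [-0.002, 0.008, 0, 0, 0.1]
  ]
}}

```text
time_s: 9.93
ee_pos: [609.0, 24.9, 138.1]
ee_rot: [-81.9, 89.4, -67.3]
force: [1.8, -14.9, 4.1]
gripper_width: 19.5
```

```bash
python3 - <<'E'
from h import *
s,f=wrist();print(s['time_s'],s['ee_pos'],jaw(s),s['gripper_width'],s['force'],s['torque']);cv2.imwrite('pics/w7.png',f['img'][60:340,200:500])
E
```

```text
9.9333 [608.99225466  24.87152194 138.12284524] 104.66775696814469 19.503641538319314 [  1.75662177 -14.9148799    4.11435112] [-2.9297555  -0.2491663   0.02752056]
```

View pics/w7.png

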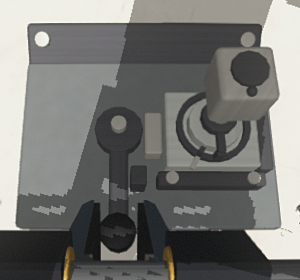

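Request:
{"method": "play_rows", "body": {
  "motion": [
    [0.001, -0.004, 0, 0, 0.6],
    [0.001, -0.005, 0, 0, 0.6],
    [0.001, -0.005, 0, 0, 0.6],
    [0.001, -0.005, 0, 0, 0.6],
    [0.001, -0.005, 0.02, 0, 0.6],
    [0.001, -0.005, 0.05, 0, 0.6],
    [0.001, -0.005, 0.08, 0, 0.7],
    [-0.02, 0.005, 0.1, 0, 0.8]
  ]
}}

```text
time_s: 10.65
ee_pos: [590.6, 35.3, 239.5]
ee_rot: [-13.2, 89.7, 1.4]
force: [-0.1, 0.3, 0.4]
gripper_width: 65.3
```

Request:
{"method": "play_rows", "body": {
  "motion": [
    [-0.02, 0.01, 0, 0, 0.8],
    [-0.04, 0.02, 0, 0, 0.8],
    [-0.06, 0.03, 0, 0, 0.8],
    [-0.07, 0.035, 0, 0, 0.8],
    [-0.07, 0.035, 0, 0, 0.8],
    [-0.07, 0.035, 0, 0, 0.8],
    [-0.07, 0.035, 0, 0, 0.8],
    [-0.07, 0.035, 0, 0, 0.8]
  ]
}}

```text
time_s: 11.32
ee_pos: [518.3, 70.3, 237.1]
ee_rot: [-25.7, 90.0, -11.0]
force: [0.8, 0.1, -0.3]
gripper_width: 73.4
```

```bash
python3 - <<'E'
from h import *
s,f=wrist();print(s['time_s'],s['ee_pos'],jaw(s),s['gripper_width'],s['force'],s['torque']);cv2.imwrite('pics/w8.png',f['img'])
sc=grab_frame('scene');t=grab_frame('top')
for l in['tap_head','clamp_knob','clamp_pivot']:
  rs=[]
  for n,g in(('w',f),('s',sc),('t',t)):
    r=finder.spot_point(g,l)
    if r: print(l,n,r[0]['point'],r[0]['conf']);rs.append(ray(g,r[0]['point']))
  if len(rs)>1:print(tri(rs))
E
```

```text
11.3167 [518.30433927  70.294491   237.10222765] 104.70331502922834 73.41758649303799 [ 0.80332049  0.14493014 -0.32197415] [ 0.0249541   0.00845044 -0.02481062]
tap_head w [307.9, 237.5] 0.75
tap_head s [252.5, 211.6] 0.92
tap_head t [265.4, 264.9] 0.52
(array([521.8604794 ,  60.66330741, 127.73759544]), [np.float64(1.2610630833795988), np.float64(1.5792409151615132), np.float64(1.6155346738508074)])
clamp_knob s [302.4, 192.8] 0.92
clamp_pivot s [286.3, 227.8] 0.66
clamp_pivot t [295.1, 247.6] 0.91
(array([554.3347009 ,   9.65170475, 101.3030479 ]), [np.float64(1.3953235533508788), np.float64(1.3953235533508026)])
```

View pics/w8.png

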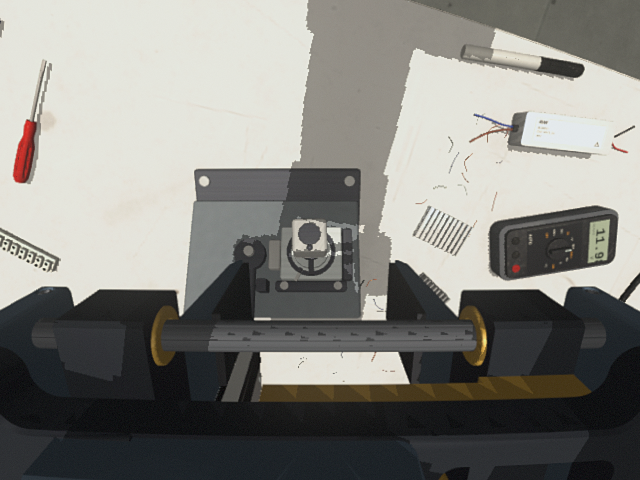

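```bash
python3 - <<'E'
import cv2
a=cv2.imread('pics/w8.png')[160:325,180:370];cv2.imwrite('pics/z8.png',cv2.resize(a,None,fx=4,fy=4,interpolation=2)[:600])
E
```

```text
(no output)
```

View pics/z8.png

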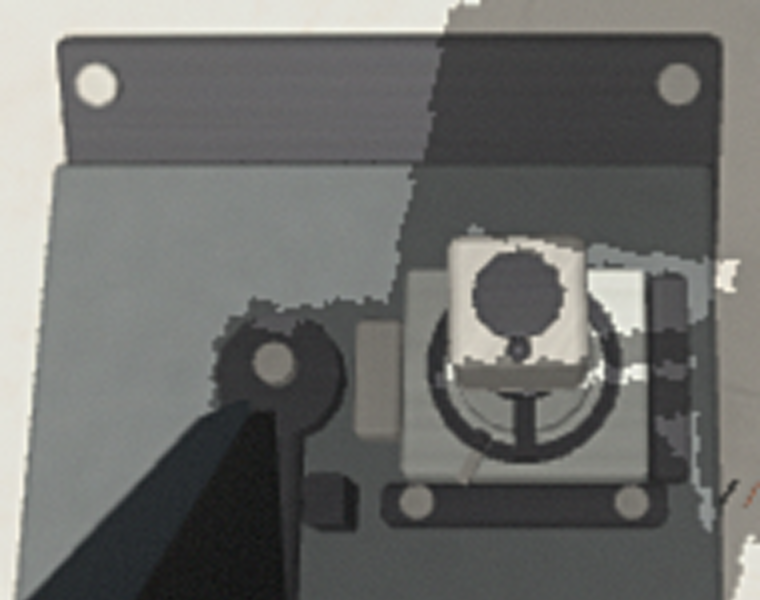

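Request:
{"method": "play_rows", "body": {
  "motion": [
    [0.003, -0.009, -0.02, -0.035, 0.8],
    [0.003, -0.009, -0.04, -0.035, 0.8],
    [0.003, -0.009, -0.06, -0.035, 0.8],
    [0.003, -0.009, -0.08, -0.035, 0.8],
    [0.003, -0.009, -0.095, -0.035, 0.8],
    [0.003, -0.009, -0.11, -0.035, 0.8],
    [0.003, -0.009, -0.121, -0.035, 0.7],
    [0.003, -0.009, -0.121, -0.035, 0.6]
  ],
  "squeeze": 12
}}

```text
time_s: 12.58
ee_pos: [518.6, 61.5, 114.2]
ee_rot: [171.6, 89.7, -175.6]
force: [-1.2, 0.3, 0.1]
gripper_width: 62.5
```

```bash
python3 - <<'E'
from h import *
s,f=wrist();print(s['time_s'],s['ee_pos'],jaw(s),s['gripper_width'],s['force'],s['torque'],s['qpos']);cv2.imwrite('pics/w9.png',f['img'])
E
```

```text
12.5833 [518.5637758   61.47125338 114.17837057] 102.73355730219376 62.47508425097432 [-1.21767521  0.2585474   0.13295123] [ 0.05771805  0.05615399 -0.04408002] [ 5.49495642e+00  1.87025617e+01  1.04770416e+02  6.54216630e-03
  5.68063947e+01 -9.72422939e+01]
```

View pics/w9.png

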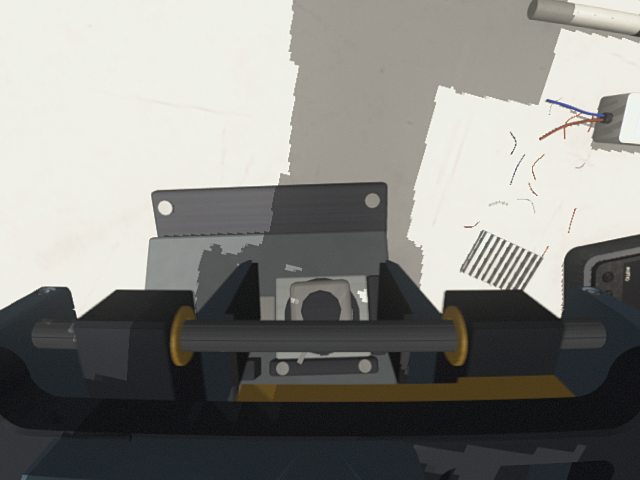

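```bash
python3 - <<'E'
from h import *
s,f=wrist()
n=np.array([-.5*.969,-.5*.248,.866])
for H in([521.5,61,129.5],[518.5,61,129.5],[521.5,61,131.5],[524.5,62,129.5],[521.5,61,126]):
  print(H,proj(f,np.array(H)+16*n))
E
```

```text
[521.5, 61, 129.5] [[316.25703749 303.61379628]]
[518.5, 61, 129.5] [[317.70468228 297.74394317]]
[521.5, 61, 131.5] [[316.23262352 305.62676321]]
[524.5, 62, 129.5] [[316.95865818 309.85240367]]
[521.5, 61, 126] [[316.29838961 300.20514468]]
```

Request:
{"method": "play_rows", "body": {
  "motion": [
    [0.002, 0, 0.001, 0, 0.5],
    [0.002, 0, 0.001, 0, 0.4],
    [0.002, 0, 0.001, 0, 0.3],
    [0.002, 0, 0.001, 0, 0.2],
    [0.002, 0, 0.001, 0, 0.2],
    [0.002, 0, 0.001, 0, 0.2],
    [0.002, 0, 0.001, 0, 0.2],
    [0.002, 0, 0.001, 0, 0.2]
  ],
  "squeeze": 12
}}

```text
time_s: 13.35
ee_pos: [522.3, 63.3, 118.1]
ee_rot: [63.6, 89.8, 76.3]
force: [-0.9, 5.0, 2.4]
gripper_width: 28.7
```

```bash
python3 - <<'E'
from h import *
s,f=wrist();print(s['time_s'],s['ee_pos'],jaw(s),s['gripper_width'],s['force'],s['torque'])
t=grab_frame('scene');cv2.imwrite('pics/s10.png',cv2.resize(t['img'][150:320,200:400],None,fx=3,fy=3))
E
```

```text
13.35 [522.33529354  63.29626147 118.14273789] 102.69886349757076 28.72596978016097 [-0.93447024  4.96748317  2.41073198] [1.03503574 0.22856254 0.08586017]
```

View pics/s10.png

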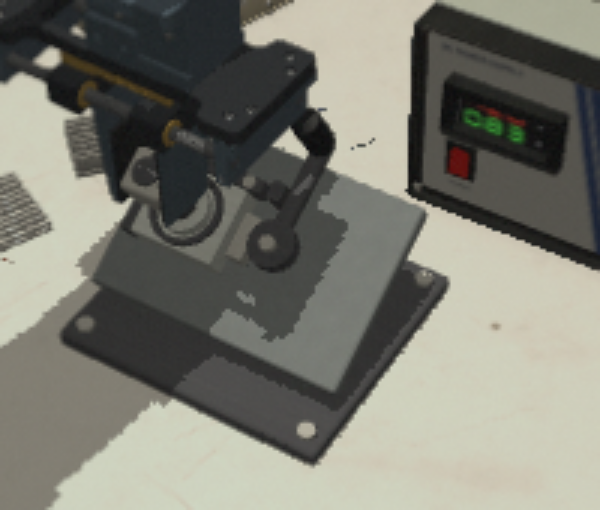

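Request:
{"method": "play_rows", "body": {
  "motion": [
    [0, 0.0015, 0, -0.08, 0.2],
    [0, 0.0025, 0, -0.18, 0.2],
    [0, 0.0025, 0, -0.28, 0.2],
    [0, 0.0025, 0, -0.38, 0.2],
    [0, 0.0025, 0, -0.48, 0.2],
    [0, 0.0025, 0, -0.58, 0.2],
    [0, 0.0025, 0, -0.68, 0.2],
    [0, 0.0025, 0, -0.78, 0.2]
  ],
  "squeeze": 15
}}

```text
time_s: 14.12
ee_pos: [522.5, 63.6, 117.7]
ee_rot: [-12.6, 89.9, -44.8]
force: [-0.6, -2.4, -0.4]
gripper_width: 35.0
```

```bash
python3 - <<'E'
from h import *
s,f=wrist();print(s['time_s'],s['ee_pos'],jaw(s),s['gripper_width'],s['force'],s['torque']);cv2.imwrite('pics/w11.png',f['img'][150:450,120:520])
t=grab_frame('scene');cv2.imwrite('pics/s11.png',cv2.resize(t['img'][150:320,200:400],None,fx=3,fy=3))
E
```

```text
14.1167 [522.49074531  63.61766672 117.70137587] 57.83971094081691 34.983802475532244 [-0.5730965  -2.36636342 -0.43032858] [-0.06615845 -0.14112497  0.33839546]
```

View pics/s11.png

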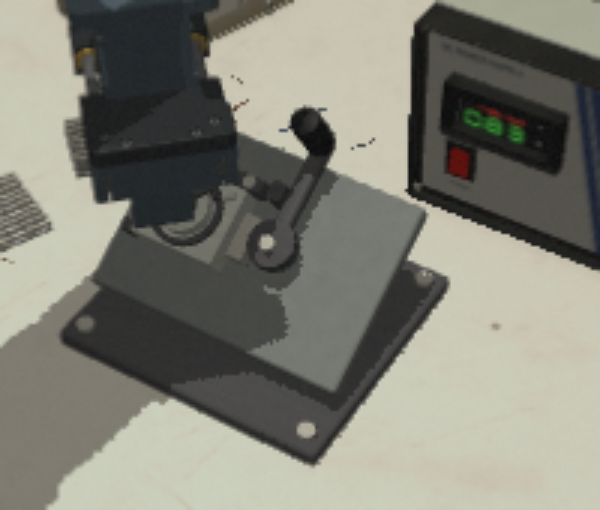

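View pics/w11.png

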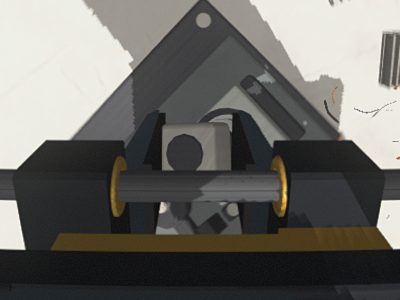

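Request:
{"method": "play_rows", "body": {
  "motion": [
    [0, 0, 0, -0.1, 0.2],
    [0, 0, 0, -0.2, 0.2],
    [0, 0, 0, -0.3, 0.2],
    [0, 0, 0, -0.4, 0.2],
    [0, 0, 0, -0.5, 0.2],
    [0, 0, 0, -0.6, 0.2],
    [0, 0, 0, -0.7, 0.2],
    [0, 0, 0, -0.8, 0.2]
  ]
}}

```text
time_s: 14.88
ee_pos: [521.5, 63.5, 117.3]
ee_rot: [-61.0, 89.9, -138.9]
force: [-1.4, -2.8, -0.0]
gripper_width: 36.9
```

Request:
{"method": "play_rows", "body": {
  "motion": [
    [0, 0, 0, -0.1, 0.2],
    [0, 0, 0, -0.2, 0.2],
    [0, 0, 0, -0.3, 0.2],
    [0, 0, 0, -0.4, 0.2],
    [0, 0, 0, -0.5, 0.2],
    [0, 0, 0, -0.6, 0.2],
    [0, 0, 0, -0.7, 0.2],
    [0, 0, 0, -0.8, 0.2]
  ]
}}

```text
time_s: 15.55
ee_pos: [521.5, 63.9, 117.1]
ee_rot: [-33.9, 89.9, -157.6]
force: [-0.8, -1.9, -1.0]
gripper_width: 34.5
```

```bash
python3 - <<'E'
from h import *
s,f=wrist();print(s['time_s'],s['ee_pos'],jaw(s),s['gripper_width'],s['force'],s['torque'],s['qpos']);cv2.imwrite('pics/w12.png',f['img'][150:450,120:520])
E
```

```text
15.55 [521.50276871  63.90132492 117.14597226] -33.70853933680664 34.540597752398085 [-0.79553124 -1.86330469 -1.00636025] [-0.1987953   0.17992936  0.23066268] [ 5.74859225e+00  1.86932072e+01  1.04276962e+02 -3.16346740e-02
  5.71188577e+01  3.94742917e+01]
```

View pics/w12.png

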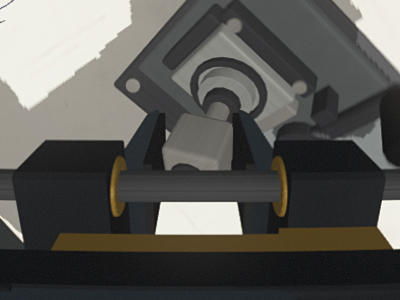

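Request:
{"method": "play_rows", "body": {
  "motion": [
    [0, 0, 0, -0.1, 0.2],
    [0, 0, 0, -0.2, 0.2],
    [0, 0, 0, -0.3, 0.2],
    [0, 0, 0, -0.4, 0.2],
    [0, 0, 0, -0.5, 0.2],
    [0, 0, 0, -0.6, 0.2],
    [0, 0, 0, -0.7, 0.2],
    [0, 0, 0, -0.77, 0.2]
  ]
}}

```text
time_s: 16.27
ee_pos: [521.7, 64.1, 117.3]
ee_rot: [-8.8, 89.9, -176.6]
force: [-1.7, 0.2, 1.3]
gripper_width: 28.2
```

Request:
{"method": "play_rows", "body": {
  "motion": [
    [0, 0, 0, 0, 0.2],
    [0, 0, 0, 0, 0.2],
    [0, 0, 0, 0.1, 0.2],
    [0, 0, 0, 0.2, 0.2],
    [0, 0, 0, 0.3, 0.2],
    [0, 0, 0, 0.4, 0.2],
    [0, 0, 0, 0.5, 0.2],
    [0, 0, 0, 0.6, 0.2]
  ]
}}

```text
time_s: 16.93
ee_pos: [522.6, 63.3, 117.7]
ee_rot: [81.2, 89.9, -51.7]
force: [-0.9, -1.8, 0.4]
gripper_width: 33.1
```

```bash
python3 - <<'E'
from h import *
s=sensors.state();print(s['time_s'],s['ee_pos'],jaw(s),s['gripper_width'],s['force'],s['torque'])
E
```

```text
16.9333 [522.60711119  63.26593534 117.72738567] -42.93054004407406 33.10848569369081 [-0.91277925 -1.82049225  0.41589052] [-0.76260056 -0.10748693 -0.38175347]
```

Request:
{"method": "play_rows", "body": {
  "motion": [
    [0, 0, 0, 0.12, 0.2],
    [0, 0, 0, 0.24, 0.2],
    [0, 0, 0, 0.36, 0.2],
    [0, 0, 0, 0.48, 0.2],
    [0, 0, 0, 0.6, 0.2],
    [0, 0, 0, 0.72, 0.2],
    [0, 0, 0, 0.84, 0.2],
    [0, 0, 0, 0.94, 0.2]
  ]
}}

```text
time_s: 17.6
ee_pos: [521.5, 64.5, 117.4]
ee_rot: [-133.7, 89.9, 147.3]
force: [-2.6, 0.5, 0.7]
gripper_width: 37.0
```

Request:
{"method": "play_rows", "body": {
  "motion": [
    [0, 0, 0, 0.04, 0.2],
    [0, 0, 0, 0.04, 0.2],
    [0, 0, 0, 0.04, 0.2],
    [0, 0, 0, 0.04, 0.2],
    [0, 0, 0, 0.04, 0.8],
    [0, 0, 0, 0.04, 0.8],
    [0, 0, 0, 0.04, 0.8],
    [0, 0, 0, 0.04, 0.8]
  ]
}}

```text
time_s: 18.27
ee_pos: [523.1, 63.9, 117.5]
ee_rot: [69.8, 89.9, -7.4]
force: [-0.5, -0.5, 0.4]
gripper_width: 60.6
```

```bash
python3 - <<'E'
from h import *
s,f=wrist();print(s['time_s'],s['ee_pos'],jaw(s),s['gripper_width'],s['force'],s['torque']);cv2.imwrite('pics/w13.png',f['img'][150:450,120:520])
t=grab_frame('scene');cv2.imwrite('pics/s13.png',cv2.resize(t['img'][170:270,210:340],None,fx=5,fy=5))
E
```

```text
18.2667 [523.07993544  63.9217949  117.51496266] 12.786625688296459 60.593859408596906 [-0.5355274  -0.46215629  0.4465272 ] [-0.13719769  0.00111839 -0.01057355]
```

View pics/w13.png

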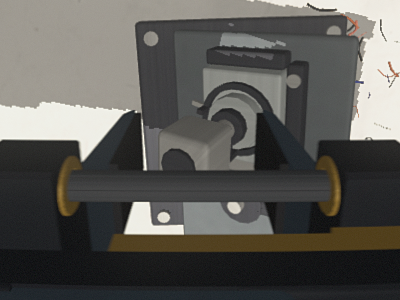

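View pics/s13.png

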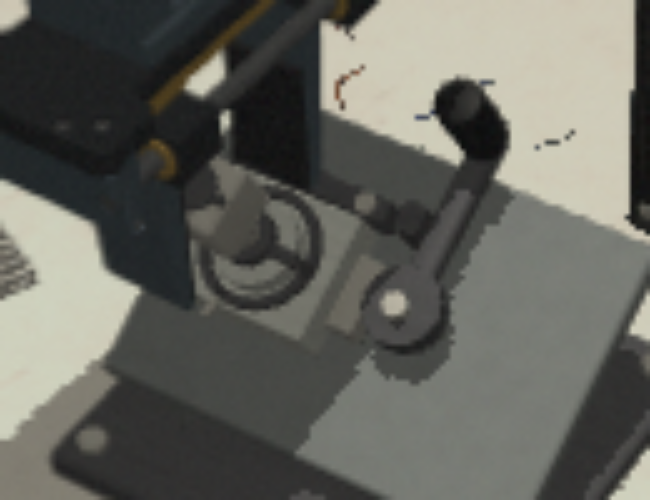

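Request:
{"method": "play_rows", "body": {
  "motion": [
    [0, 0, 0, 0.1, 0.8],
    [0, 0, 0, 0.22, 0.8],
    [0, 0, 0, 0.34, 0.8],
    [0, 0, 0, 0.46, 0.8],
    [0, 0, 0, 0.58, 0.8],
    [0, 0, 0, 0.7, 0.8],
    [0, 0, 0, 0.82, 0.8],
    [0, 0, 0, 0.94, 0.8]
  ]
}}

```text
time_s: 19.03
ee_pos: [522.5, 64.0, 117.4]
ee_rot: [21.1, 90.0, -1.9]
force: [0.7, 0.3, -0.1]
gripper_width: 72.7
```

Request:
{"method": "play_rows", "body": {
  "motion": [
    [0, 0, 0, 0.12, 0.8],
    [0, 0, 0, 0.24, 0.8],
    [0, 0, 0, 0.36, 0.8],
    [0, 0, 0, 0.48, 0.8],
    [0, 0, 0, 0.6, 0.8],
    [0, 0, 0, 0.63, 0.8],
    [0, 0, 0, 0.63, 0.8],
    [0, 0, 0, 0.63, 0.8]
  ]
}}

```text
time_s: 19.7
ee_pos: [522.4, 64.1, 117.4]
ee_rot: [-3.7, 90.0, 9.0]
force: [0.7, -0.9, 0.3]
gripper_width: 73.0
```

```bash
python3 - <<'E'
from h import *
s,f=wrist();print(s['time_s'],s['ee_pos'],jaw(s),s['gripper_width'],s['force'],s['torque']);cv2.imwrite('pics/w14.png',cv2.resize(f['img'][200:420,180:460],None,fx=2.7,fy=2.7))
E
```

```text
19.7 [522.40063547  64.07258202 117.39134636] 102.6707627967846 72.95406332951134 [ 0.74874911 -0.91989643  0.3459791 ] [ 0.05940965 -0.0293918   0.00967208]
```

View pics/w14.png

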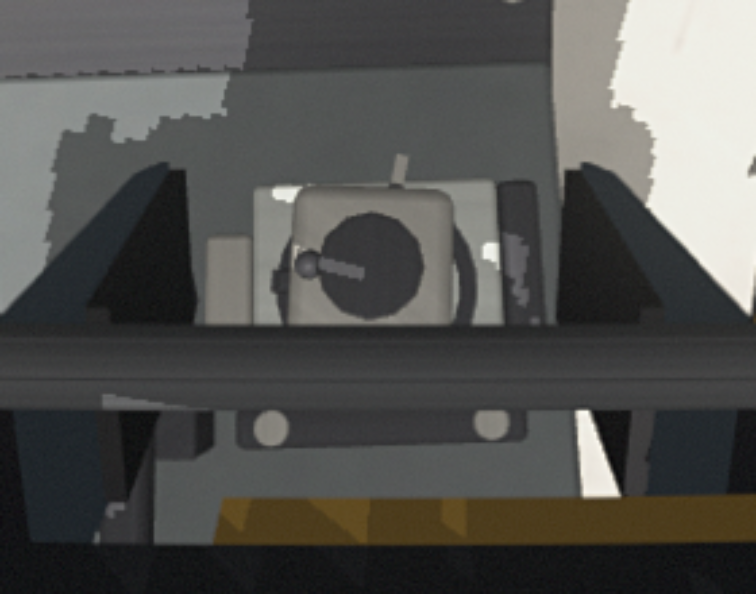

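Request:
{"method": "play_rows", "body": {
  "motion": [
    [0, 0, -0.001, 0, 0.4],
    [0, 0, -0.001, 0, 0.2],
    [0, 0, -0.001, 0, 0.2],
    [0, 0, -0.001, 0, 0.2],
    [0, 0, -0.001, 0, 0.2],
    [0, 0, -0.001, 0, 0.2],
    [0, 0, -0.001, 0, 0.2],
    [0, 0, -0.001, 0, 0.2]
  ]
}}

```text
time_s: 20.42
ee_pos: [522.3, 63.9, 116.4]
ee_rot: [-93.6, 90.0, -80.8]
force: [0.4, -0.9, 1.1]
gripper_width: 28.1
```

Request:
{"method": "play_rows", "body": {
  "motion": [
    [0, 0, 0, 0, 0.2],
    [0, 0, 0, 0, 0.2],
    [0, 0, 0, -0.1, 0.2],
    [0, 0, 0, -0.2, 0.2],
    [0, 0, 0, -0.3, 0.2],
    [0, 0, 0, -0.4, 0.2],
    [0, 0, 0, -0.5, 0.2],
    [0, 0, 0, -0.6, 0.2]
  ]
}}

```text
time_s: 21.08
ee_pos: [522.6, 64.0, 116.4]
ee_rot: [12.3, 89.9, -9.6]
force: [0.4, -2.0, -0.5]
gripper_width: 33.6
```

Request:
{"method": "play_rows", "body": {
  "motion": [
    [0, 0, 0, -0.1, 0.2],
    [0, 0, 0, -0.2, 0.2],
    [0, 0, 0, -0.3, 0.2],
    [0, 0, 0, -0.4, 0.2],
    [0, 0, 0, -0.5, 0.2],
    [0, 0, 0, -0.6, 0.2],
    [0, 0, 0, -0.7, 0.2],
    [0, 0, 0, -0.8, 0.2]
  ]
}}

```text
time_s: 21.75
ee_pos: [521.9, 63.6, 116.2]
ee_rot: [-58.8, 89.9, -126.5]
force: [-1.1, -2.1, 0.5]
gripper_width: 36.9
```

Request:
{"method": "play_rows", "body": {
  "motion": [
    [0, 0, 0, -0.1, 0.2],
    [0, 0, 0, -0.2, 0.2],
    [0, 0, 0, -0.3, 0.2],
    [0, 0, 0, -0.4, 0.2],
    [0, 0, 0, -0.5, 0.2],
    [0, 0, 0, -0.6, 0.2],
    [0, 0, 0, -0.7, 0.2],
    [0, 0, 0, -0.8, 0.2]
  ]
}}

```text
time_s: 22.42
ee_pos: [521.6, 64.0, 116.0]
ee_rot: [-49.9, 89.9, -163.4]
force: [-0.2, -1.6, -1.6]
gripper_width: 35.7
```

```bash
python3 - <<'E'
from h import *
s=sensors.state();print(s['time_s'],s['ee_pos'],jaw(s),s['gripper_width'],s['force'],s['torque'])
E
```

```text
22.4167 [521.62752445  64.02129553 115.9776807 ] -23.540634572112637 35.66335297409018 [-0.24128964 -1.55327779 -1.60693664] [-0.0995101   0.20825803  0.30652853]
```

Request:
{"method": "play_rows", "body": {
  "motion": [
    [0, 0, 0, -0.12, 0.2],
    [0, 0, 0, -0.24, 0.2],
    [0, 0, 0, -0.36, 0.2],
    [0, 0, 0, -0.48, 0.2],
    [0, 0, 0, -0.6, 0.2],
    [0, 0, 0, -0.72, 0.2],
    [0, 0, 0, -0.84, 0.2],
    [0, 0, 0, -0.95, 0.2]
  ]
}}

```text
time_s: 23.08
ee_pos: [521.9, 64.1, 116.1]
ee_rot: [-7.5, 90.0, -175.5]
force: [-2.0, 2.1, 1.2]
gripper_width: 27.7
```

Request:
{"method": "play_rows", "body": {
  "motion": [
    [0, 0, 0, 0, 0.2],
    [0, 0, 0, 0, 0.2],
    [0, 0, 0, 0.1, 0.2],
    [0, 0, 0, 0.2, 0.2],
    [0, 0, 0, 0.3, 0.2],
    [0, 0, 0, 0.4, 0.2],
    [0, 0, 0, 0.5, 0.2],
    [0, 0, 0, 0.6, 0.2]
  ]
}}

```text
time_s: 23.75
ee_pos: [522.6, 63.2, 116.7]
ee_rot: [76.7, 89.9, -56.2]
force: [-1.3, -2.9, 0.9]
gripper_width: 33.4
```

Request:
{"method": "play_rows", "body": {
  "motion": [
    [0, 0, 0, 0.12, 0.2],
    [0, 0, 0, 0.24, 0.2],
    [0, 0, 0, 0.36, 0.2],
    [0, 0, 0, 0.48, 0.2],
    [0, 0, 0, 0.6, 0.2],
    [0, 0, 0, 0.72, 0.2],
    [0, 0, 0, 0.84, 0.2],
    [0, 0, 0, 0.94, 0.2]
  ]
}}

```text
time_s: 24.42
ee_pos: [521.7, 64.4, 116.4]
ee_rot: [-135.3, 89.9, 145.6]
force: [-2.4, 0.9, 1.1]
gripper_width: 36.9
```

Request:
{"method": "play_rows", "body": {
  "motion": [
    [0, 0, 0, 0.04, 0.2],
    [0, 0, 0, 0.04, 0.2],
    [0, 0, 0, 0.04, 0.2],
    [0, 0, 0, 0.04, 0.2],
    [0, 0, 0, 0.04, 0.8],
    [0, 0, 0, 0.04, 0.8],
    [0, 0, 0, 0.04, 0.8],
    [0, 0, 0, 0.04, 0.8]
  ]
}}

```text
time_s: 25.08
ee_pos: [522.8, 64.0, 116.4]
ee_rot: [68.8, 89.9, -8.4]
force: [-0.3, 0.6, 0.0]
gripper_width: 60.5
```

Request:
{"method": "play_rows", "body": {
  "motion": [
    [0, 0, 0, 0.1, 0.8],
    [0, 0, 0, 0.22, 0.8],
    [0, 0, 0, 0.34, 0.8],
    [0, 0, 0, 0.46, 0.8],
    [0, 0, 0, 0.58, 0.8],
    [0, 0, 0, 0.7, 0.8],
    [0, 0, 0, 0.82, 0.8],
    [0, 0, 0, 0.94, 0.8]
  ]
}}

```text
time_s: 25.75
ee_pos: [522.6, 64.0, 116.4]
ee_rot: [18.5, 90.0, -4.5]
force: [-0.2, 0.6, 0.4]
gripper_width: 73.1
```

Request:
{"method": "play_rows", "body": {
  "motion": [
    [0, 0, 0, 0.12, 0.8],
    [0, 0, 0, 0.24, 0.8],
    [0, 0, 0, 0.36, 0.8],
    [0, 0, 0, 0.48, 0.8],
    [0, 0, 0, 0.6, 0.8],
    [0, 0, 0, 0.63, 0.8],
    [0, 0, 0, 0.63, 0.8],
    [0, 0, 0, 0.63, 0.8]
  ]
}}

```text
time_s: 26.42
ee_pos: [522.5, 64.1, 116.4]
ee_rot: [-13.9, 90.0, -1.3]
force: [-0.1, 0.0, 0.2]
gripper_width: 72.8
```

```bash
python3 - <<'E'
from h import *
s,f=wrist();print(s['time_s'],s['ee_pos'],jaw(s),s['gripper_width'],s['force'],s['torque']);cv2.imwrite('pics/w15.png',cv2.resize(f['img'][200:420,180:460],None,fx=2.7,fy=2.7))
E
```

```text
26.4167 [522.46626157  64.05982765 116.36270183] 102.67429854706106 72.77860402709898 [-0.06874129  0.02224269  0.20906121] [0.03605743 0.05655932 0.0035765 ]
```

View pics/w15.png

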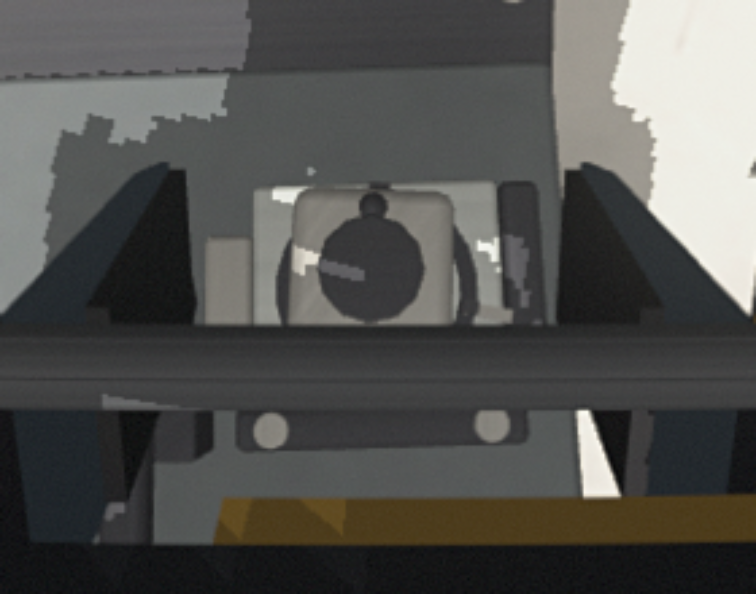

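Request:
{"method": "play_rows", "body": {
  "motion": [
    [0, 0, -0.001, 0, 0.4],
    [0, 0, -0.001, 0, 0.2],
    [0, 0, -0.001, 0, 0.2],
    [0, 0, -0.001, 0, 0.2],
    [0, 0, -0.001, 0, 0.2],
    [0, 0, -0.001, 0, 0.2],
    [0, 0, -0.001, 0, 0.2],
    [0, 0, -0.001, 0, 0.2]
  ]
}}

```text
time_s: 27.13
ee_pos: [522.3, 63.9, 115.4]
ee_rot: [-88.0, 90.0, -75.3]
force: [-0.1, -1.5, 0.2]
gripper_width: 28.1
```

Request:
{"method": "play_rows", "body": {
  "motion": [
    [0, 0, 0, 0, 0.2],
    [0, 0, 0, 0, 0.2],
    [0, 0, 0, -0.1, 0.2],
    [0, 0, 0, -0.2, 0.2],
    [0, 0, 0, -0.3, 0.2],
    [0, 0, 0, -0.4, 0.2],
    [0, 0, 0, -0.5, 0.2],
    [0, 0, 0, -0.6, 0.2]
  ]
}}

```text
time_s: 27.8
ee_pos: [522.6, 64.2, 115.5]
ee_rot: [27.9, 89.9, 6.0]
force: [0.1, -1.8, -0.3]
gripper_width: 33.4
```

Request:
{"method": "play_rows", "body": {
  "motion": [
    [0, 0, 0, -0.1, 0.2],
    [0, 0, 0, -0.2, 0.2],
    [0, 0, 0, -0.3, 0.2],
    [0, 0, 0, -0.4, 0.2],
    [0, 0, 0, -0.5, 0.2],
    [0, 0, 0, -0.6, 0.2],
    [0, 0, 0, -0.7, 0.2],
    [0, 0, 0, -0.8, 0.2]
  ]
}}

```text
time_s: 28.47
ee_pos: [522.0, 63.8, 115.3]
ee_rot: [-47.5, 90.0, -115.2]
force: [0.0, -1.8, 0.4]
gripper_width: 37.1
```

Request:
{"method": "play_rows", "body": {
  "motion": [
    [0, 0, 0, -0.1, 0.2],
    [0, 0, 0, -0.2, 0.2],
    [0, 0, 0, -0.3, 0.2],
    [0, 0, 0, -0.4, 0.2],
    [0, 0, 0, -0.5, 0.2],
    [0, 0, 0, -0.6, 0.2],
    [0, 0, 0, -0.7, 0.2],
    [0, 0, 0, -0.8, 0.2]
  ]
}}

```text
time_s: 29.13
ee_pos: [521.8, 64.1, 115.0]
ee_rot: [-50.1, 89.9, -163.6]
force: [-0.7, -0.7, -0.8]
gripper_width: 35.8
```

Request:
{"method": "play_rows", "body": {
  "motion": [
    [0, 0, 0, -0.12, 0.2],
    [0, 0, 0, -0.24, 0.2],
    [0, 0, 0, -0.36, 0.2],
    [0, 0, 0, -0.48, 0.2],
    [0, 0, 0, -0.6, 0.2],
    [0, 0, 0, -0.72, 0.2],
    [0, 0, 0, -0.82, 0.2],
    [0, 0, 0, -0.9, 0.2]
  ]
}}

```text
time_s: 29.8
ee_pos: [522.0, 63.7, 115.1]
ee_rot: [48.9, 89.9, -116.2]
force: [-0.4, -1.6, -0.2]
gripper_width: 28.0
```

Request:
{"method": "play_rows", "body": {
  "motion": [
    [0, 0, 0, -0.02, 0.2],
    [0, 0, 0, -0.04, 0.2],
    [0, 0, 0, -0.06, 0.2],
    [0, 0, 0, -0.08, 0.2],
    [0, 0, 0, -0.1, 0.2],
    [0, 0, 0, -0.12, 0.2],
    [0, 0, 0, -0.12, 0.2],
    [0, 0, 0, -0.12, 0.2]
  ]
}}

```text
time_s: 30.47
ee_pos: [522.2, 64.3, 115.3]
ee_rot: [-74.5, 90.0, 113.8]
force: [0.3, 0.4, -2.7]
gripper_width: 29.7
```

```bash
python3 - <<'E'
from h import *
s,f=wrist();print(s['time_s'],s['ee_pos'],jaw(s),s['gripper_width'],s['force'],s['torque'],s['qpos'])
cv2.imwrite('pics/w16.png',cv2.resize(f['img'][200:420,180:460],None,fx=2.7,fy=2.7))
E
```

```text
30.4667 [522.23170465  64.297037   115.26237226] -81.74148039294589 29.652746263257125 [ 0.28379492  0.38893257 -2.73801954] [0.17896324 0.14293679 0.65928604] [5.76163978e+00 1.88285370e+01 1.04386386e+02 9.23767444e-03
 5.67875928e+01 8.74980600e+01]
```

View pics/w16.png

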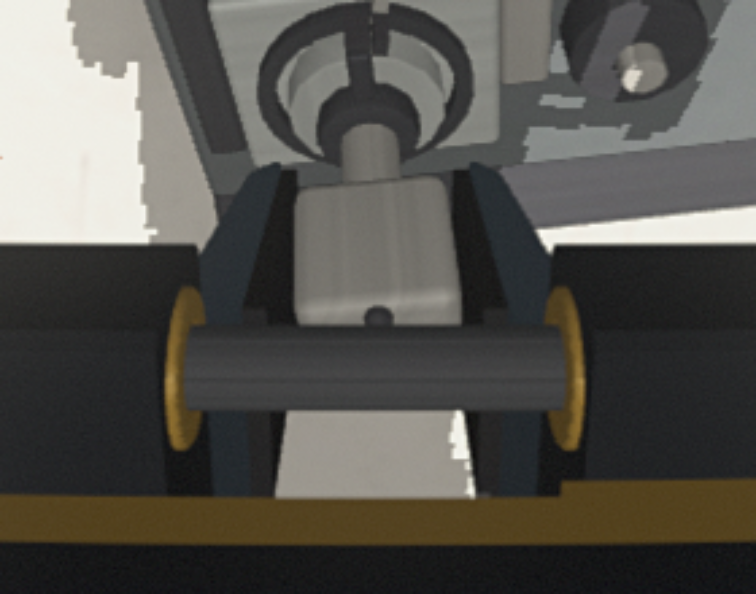

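Request:
{"method": "play_rows", "body": {
  "motion": [
    [0, 0, 0, 0, 0.8],
    [0, 0, 0, 0, 0.8],
    [0, 0, 0, 0, 0.8],
    [0, 0, 0, 0, 0.8],
    [0, 0, 0, 0, 0.8],
    [0, 0, 0.03, 0, 0.8],
    [0, 0, 0.07, 0, 0.8],
    [0, 0, 0.11, 0, 0.8]
  ]
}}

```text
time_s: 31.18
ee_pos: [521.3, 64.0, 225.9]
ee_rot: [-3.1, 89.8, -174.8]
force: [1.0, -0.1, 0.1]
gripper_width: 72.7
```

Request:
{"method": "play_rows", "body": {
  "motion": [
    [-0.01, 0, 0.02, 0, 0.8],
    [-0.03, 0, 0.04, 0, 0.8],
    [-0.06, 0, 0.05, 0.1, 0.8],
    [-0.08, 0, 0.06, 0.2, 0.8],
    [-0.1, 0, 0.06, 0.3, 0.8],
    [-0.1, 0, 0.06, 0.3, 0.8],
    [-0.1, 0, 0.06, 0.3, 0.8],
    [-0.1, 0, 0.06, 0.3, 0.8]
  ]
}}

```text
time_s: 31.85
ee_pos: [422.9, 64.1, 285.4]
ee_rot: [153.1, 90.0, -1.6]
force: [-0.3, 0.2, -0.7]
gripper_width: 73.1
```

```bash
python3 - <<'E'
from h import *
s,f=wrist();print(s['time_s'],s['ee_pos'],jaw(s),s['gripper_width'],s['force'])
t=grab_frame('scene');u=grab_frame('top')
cv2.imwrite('pics/w17.png',f['img']);cv2.imwrite('pics/s17.png',t['img']);cv2.imwrite('pics/z17.png',cv2.resize(t['img'][165:275,210:350],None,fx=5,fy=5,interpolation=2))
for l in['small_sink','flat_sink','small_driver','terminal_strip','clamp_knob']:
    for n,g in(('s',t),('t',u)):
        r=finder.spot_point(g,l)
        if r: print(l,n,np.round(r[0]['point'],1))
E
```

```text
31.85 [422.85462049  64.13588322 285.37596604] -64.66284602970455 73.14103793504049 [-0.31290637  0.1999559  -0.73917375]
small_sink s [235.1 196. ]
small_sink t [179.7 237.7]
flat_sink t [449.6 276.4]
small_driver s [386.4 372.6]
small_driver t [447.6 277.4]
terminal_strip s [448.1 327.6]
terminal_strip t [447.4 198.7]
clamp_knob s [301.5 194.5]
clamp_knob t [287.1 212.2]
```

View pics/w17.png

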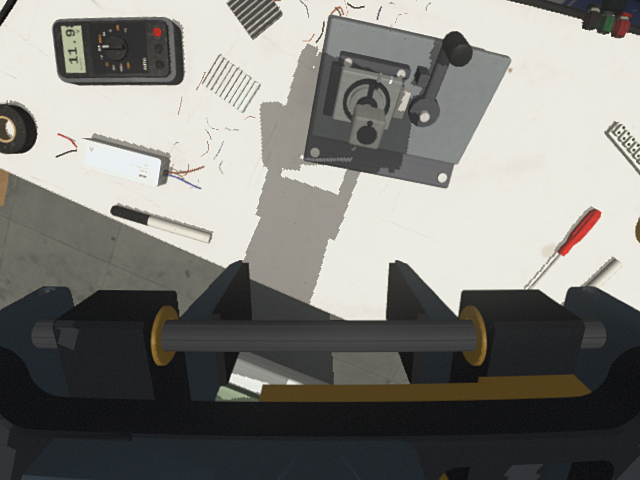

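View pics/z17.png

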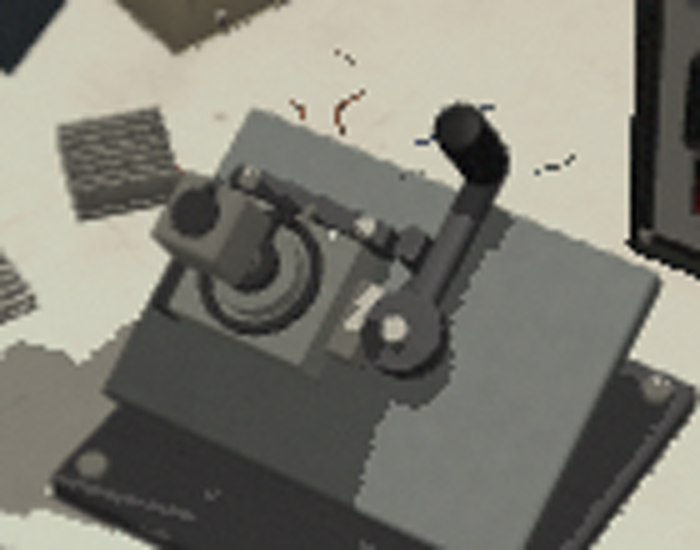

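```bash
python3 - <<'E'
from h import *
f=grab_frame('wrist');print(np.round(f['tool_from_camera'],3))
a=cv2.imread('pics/w17.png')[10:170,300:520];cv2.imwrite('pics/z18.png',cv2.resize(a,None,fx=3.6,fy=3.6,interpolation=2))
E
```

```text
[[-0.00000e+00 -2.75000e-01  9.62000e-01 -1.71412e+02]
 [ 1.00000e+00 -0.00000e+00  0.00000e+00  1.19000e-01]
 [ 0.00000e+00  9.62000e-01  2.75000e-01 -7.74430e+01]
 [ 0.00000e+00  0.00000e+00  0.00000e+00  1.00000e+00]]
```

View pics/z18.png

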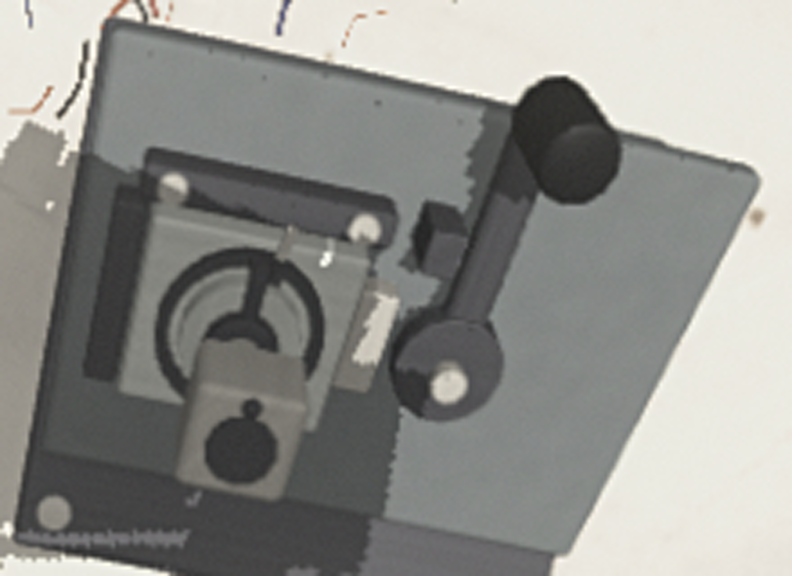

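Request:
{"method": "play_rows", "body": {
  "motion": [
    [0, 0, 0, 0.12, 0.4],
    [0, 0, 0, 0.24, 0.2],
    [0, 0, 0, 0.36, 0],
    [0, 0, 0, 0.48, 0],
    [0, 0, 0, 0.6, 0],
    [0, 0, 0, 0.72, 0],
    [0, 0, 0, 0.84, 0],
    [0, 0, 0, 0.96, 0]
  ],
  "squeeze": 10
}}

```text
time_s: 33.22
ee_pos: [422.2, 64.1, 285.4]
ee_rot: [90.4, 90.0, -8.8]
force: [-0.1, 1.0, 0.2]
gripper_width: 22.6
```

Request:
{"method": "play_rows", "body": {
  "motion": [
    [0, 0, 0, 0.12, 0],
    [0, 0, 0, 0.24, 0],
    [0, 0, 0, 0.36, 0],
    [0, 0, 0, 0.48, 0],
    [0, 0, 0, 0.6, 0],
    [0, 0, 0, 0.72, 0],
    [0, 0, 0, 0.84, 0],
    [0, 0, 0, 0.96, 0]
  ]
}}

```text
time_s: 33.88
ee_pos: [422.2, 64.1, 285.4]
ee_rot: [90.1, 90.0, 45.8]
force: [-0.1, 0.0, 0.6]
gripper_width: 0.1
```

Request:
{"method": "play_rows", "body": {
  "motion": [
    [0.02, -0.01, 0, 0.12, 0],
    [0.05, -0.03, 0, 0.24, 0],
    [0.08, -0.05, 0, 0.36, 0],
    [0.11, -0.06, 0, 0.48, 0],
    [0.14, -0.074, 0, 0.6, 0],
    [0.165, -0.074, -0.02, 0.72, 0],
    [0.185, -0.074, -0.04, 0.84, 0],
    [0.195, -0.074, -0.06, 0.96, 0]
  ]
}}

```text
time_s: 34.55
ee_pos: [619.8, -10.3, 224.1]
ee_rot: [-5.0, 89.9, 5.7]
force: [-0.2, 0.6, 0.0]
gripper_width: 0.6
```

```bash
python3 - <<'E'
from h import *
s,f=wrist();print(s['time_s'],s['ee_pos'],jaw(s),s['gripper_width'],s['force']);cv2.imwrite('pics/w19.png',f['img'])
E
```

```text
34.55 [619.81569696 -10.32034864 224.05978441] 100.73987199963076 0.5589646085310742 [-0.16314066  0.63700298  0.03048543]
```

View pics/w19.png

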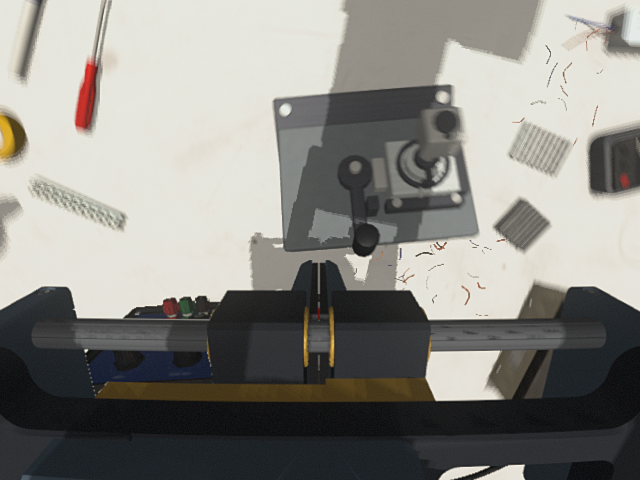

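Request:
{"method": "play_rows", "body": {
  "motion": [
    [-0.002, -0.001, -0.015, 0.07, 0],
    [-0.002, -0.001, -0.03, 0.07, 0],
    [-0.002, -0.001, -0.045, 0.07, 0],
    [-0.002, -0.001, -0.06, 0.07, 0],
    [-0.002, -0.001, -0.075, 0.07, 0],
    [-0.002, -0.001, -0.083, 0.07, 0],
    [-0.002, -0.001, -0.083, 0.07, 0],
    [-0.002, -0.001, -0.083, 0.07, 0]
  ]
}}

```text
time_s: 35.27
ee_pos: [615.2, -10.8, 142.8]
ee_rot: [72.1, 90.0, 86.5]
force: [-0.1, -0.9, -0.3]
gripper_width: 0.6
```

```bash
python3 - <<'E'
from h import *
s,f=wrist();print(s['time_s'],s['ee_pos'],jaw(s),s['gripper_width'],s['force']);cv2.imwrite('pics/w20.png',cv2.resize(f['img'][80:340,200:500],None,fx=2.3,fy=2.3))
E
```

```text
35.2667 [615.18589791 -10.84569761 142.83306169] 104.39760567268058 0.5578049587287776 [-0.09776329 -0.89541441 -0.2806758 ]
```

View pics/w20.png

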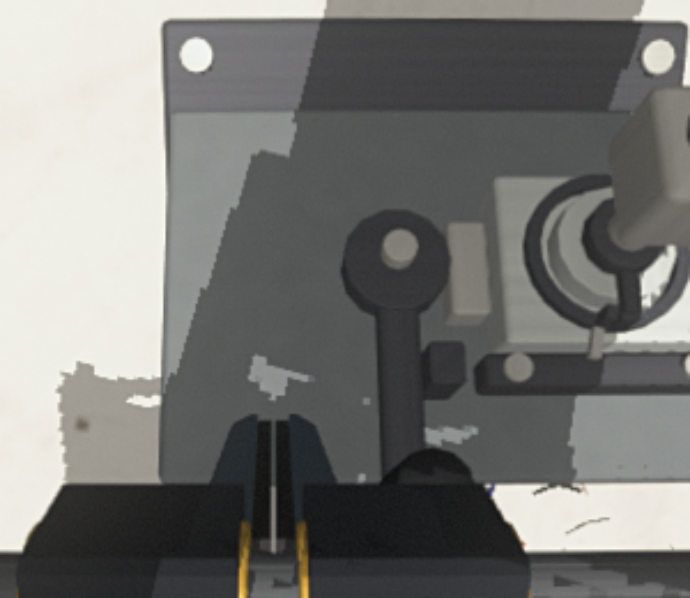

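Request:
{"method": "play_rows", "body": {
  "motion": [
    [0.002, 0.003, 0, 0, 0],
    [0.001, 0.006, 0, 0, 0],
    [0, 0.009, 0, 0, 0],
    [-0.001, 0.012, 0, 0, 0],
    [-0.001, 0.0135, 0, 0, 0],
    [-0.0015, 0.015, 0, 0, 0],
    [-0.0015, 0.0165, 0, 0, 0],
    [-0.0015, 0.0165, 0, 0, 0]
  ]
}}

```text
time_s: 35.98
ee_pos: [613.6, 5.5, 142.4]
ee_rot: [-123.9, 90.0, -109.4]
force: [-0.3, -0.1, 0.4]
gripper_width: 0.6
```

```bash
python3 - <<'E'
from h import *
s,f=wrist();print(s['time_s'],s['ee_pos'],jaw(s),s['gripper_width'],s['force']);cv2.imwrite('pics/w21.png',cv2.resize(f['img'][80:340,200:500],None,fx=2.3,fy=2.3))
E
```

```text
35.9833 [613.6411596    5.49697136 142.35635925] 104.47535437134475 0.603221371240556 [-0.2859753  -0.1229372   0.38933452]
```

View pics/w21.png

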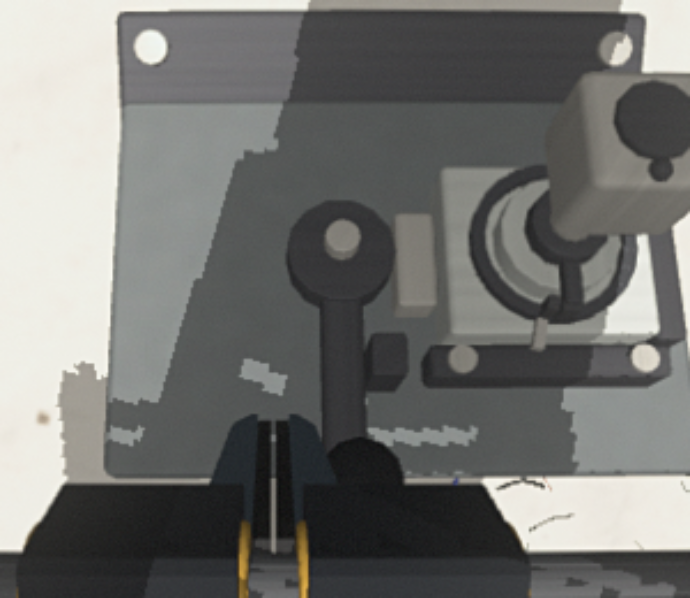

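Request:
{"method": "play_rows", "body": {
  "motion": [
    [0, 0.001, 0, 0, 0],
    [-0.0005, 0.002, 0, 0, 0],
    [-0.0005, 0.003, 0, 0, 0],
    [-0.001, 0.004, 0, 0, 0],
    [-0.001, 0.005, 0, 0, 0],
    [-0.0015, 0.006, 0, 0, 0],
    [-0.0015, 0.006, 0, 0, 0],
    [-0.0015, 0.006, 0, 0, 0]
  ]
}}

```text
time_s: 36.7
ee_pos: [613.5, 6.2, 142.5]
ee_rot: [-88.7, 89.4, -74.1]
force: [2.7, -15.4, -1.7]
gripper_width: 0.6
```

```bash
python3 - <<'E'
from h import *
s,f=wrist();print(s['time_s'],s['ee_pos'],s['force']);cv2.imwrite('pics/w22.png',cv2.resize(f['img'][80:340,200:500],None,fx=2.3,fy=2.3))
E
```

```text
36.7 [613.49925927   6.22515493 142.52006279] [  2.72789363 -15.43438557  -1.68085484]
```

View pics/w22.png

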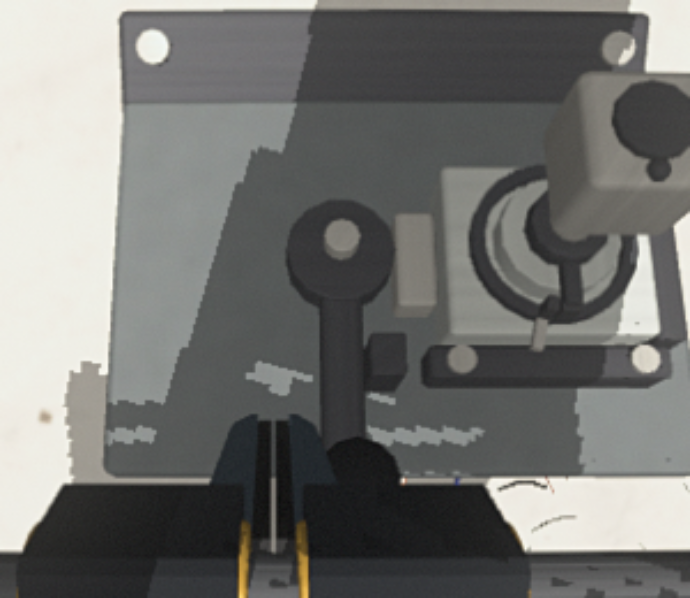

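Request:
{"method": "play_rows", "body": {
  "motion": [
    [0.002, -0.008, 0, 0, 0],
    [0.004, -0.016, 0, 0, 0],
    [0.006, -0.024, 0, 0, 0],
    [0.006, -0.024, 0.03, 0, 0],
    [0.006, -0.024, 0.06, 0, 0],
    [0.0, -0.024, 0.09, 0, 0],
    [-0.03, -0.024, 0.11, 0, 0],
    [-0.07, -0.024, 0.12, 0, 0]
  ]
}}

```text
time_s: 37.42
ee_pos: [544.8, -12.3, 264.9]
ee_rot: [-7.5, 89.6, 7.0]
force: [0.5, 0.6, 0.0]
gripper_width: 0.6
```

Request:
{"method": "play_rows", "body": {
  "motion": [
    [-0.03, 0, 0, 0, 0],
    [-0.06, 0, 0, 0, 0],
    [-0.09, 0, 0, 0, 0],
    [-0.12, 0, 0, 0, 0],
    [-0.12, 0, 0, 0, 0],
    [-0.12, 0, 0, 0, 0],
    [-0.12, 0, 0, 0, 0],
    [-0.12, 0, 0, 0, 0]
  ]
}}

```text
time_s: 38.08
ee_pos: [423.4, -12.3, 262.5]
ee_rot: [12.6, 90.0, 27.1]
force: [0.2, -0.2, 0.2]
gripper_width: 0.5
```

```bash
python3 - <<'E'
from h import *
s=sensors.state();print(s['time_s'],s['ee_pos'],s['force'])
t=grab_frame('scene');cv2.imwrite('pics/s23.png',t['img']);u=grab_frame('top');cv2.imwrite('pics/t23.png',u['img'])
E
```

```text
38.0833 [423.43887553 -12.34313898 262.45370965] [ 0.22370403 -0.15261988  0.20757702]
```

View pics/s23.png

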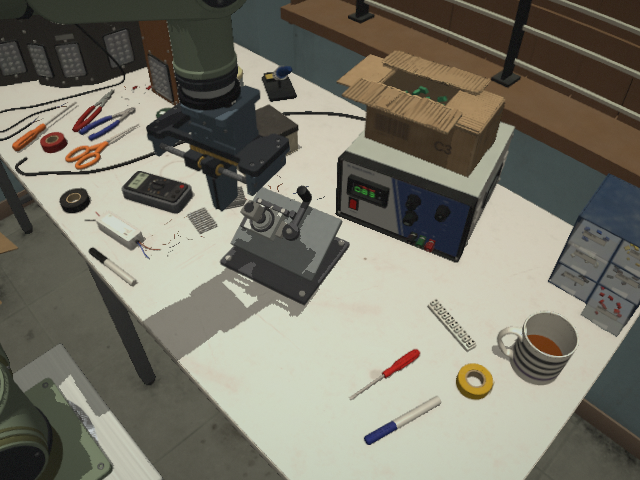

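View pics/t23.png

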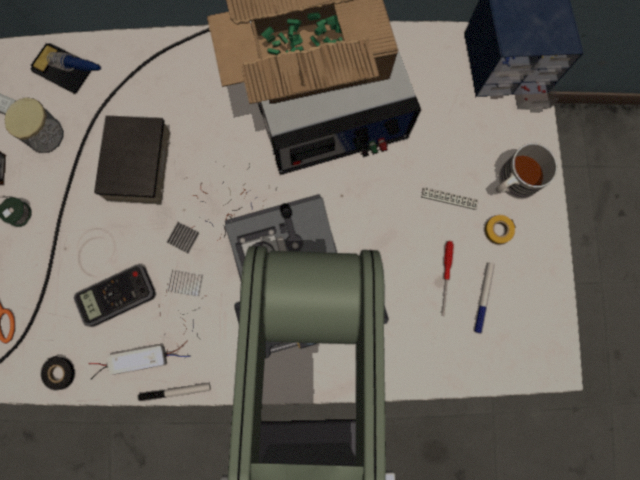

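The lever is locked, with its knob at (287,211) in the top picture. The sinks, driver and terminal strip are where they started, and the arm touches nothing, so I am handing the job in.

```bash
python3 -c "
from workcell import job_done
print(job_done())"
```

```text
the job is handed in; nothing more can be done
None
```

The lever is locked at its stop, the tap is home on the boss, and I handed the job in at about 38 s of the 72 s limit.

**Lever:** I gripped the knob and swung it round to its stop, where it resisted at about 15 N. When I let go I backed off slightly, and a later picture seemed to show a small gap at the stop. After the tap was done I pushed the knob again with closed fingers. It held firm at 15 N after less than 1 mm, so it had stayed locked or within about 1 mm of it.

**Tap:** I turned it by the square head in the order asked: half a turn forward, quarter back, half forward, quarter back, half forward. I opened and re-gripped after each quarter turn back. The dome on the head stood at about 90° and then about 180° after the two back turns. On the last half turn the head stopped turning: the wrist moment rose to about 0.66 N m and the jaws were spread about 1.7 mm while the gripper went on about 5° further. The dome was back at its starting direction afterwards.

**Last checks:** The final pictures show the lever up the slope against its stop, the four bystanders where they started, and the arm clear of everything. In that last round of checks the finder marked the screwdriver as the flat sink once; the pictures show the flat sink in its place. I did not measure the gap between collar and boss directly.

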